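# Weigh two carved pieces on the spring scale

### The job

Weigh the two carved pieces together: with the weighing carrier standing on the table, seat the ridge-topped block in its oblong pocket and the turned drum in its square pocket. Then lift the loaded carrier and hang it by its bail on the hook of the spring scale, easing its weight on slowly so that the pointer never jumps, let go, and leave it hanging level and still, clear of the table, with the pointer settled. Leave the plain offcut, the glue bottle, the hammer, the chisel and the brush where they lie.

Things in the scene. Friction and masses are not known exactly. Their poses are not given: they have to be found in the camera images.
- ridge_block_mid (a point): Carved light-wood block, 84 mm long (along its y), 46 mm wide (along its x), flat vertical sides 44 mm high, then a ridge like a roof running lengthwise along the middle of its top, peak at 58 mm. This point is its centre, 29 mm above its underside; z up. Weighs 100 to 170 g.
- drum_mid (a point): Turned light-wood drum standing upright, 56 mm across and 52 mm high, round straight sides up to 42 mm, the top narrowed to 36 mm across. This point is its centre, 26 mm above its underside. Weighs 80 to 130 g.
- carrier_knob (a point): Weighing carrier: aluminium plate 274 (y) x 72 (x) x 4 mm on the table, 0.36 to 0.6 kg empty. Upright at its middle, a bail of 10 mm steel bar (66 mm over its legs, in the y-z plane) bears a dark wooden knob, 26 (x) x 30 (y) x 52 mm high, its top 150 mm above the plate's underside. This point is on the knob's axis, 128 mm above the plate's underside: the place to grip; z up.
- carrier_bail (a point): Middle of the underside of the carrier's bail: the top bar, level for 30 mm along y and then sloping down to the legs (28 mm either side of the middle). It is 38 mm straight below carrier_knob and 90 mm above the underside of the plate, same axes. This spot rests on the hook when hung.
- long_pocket (a point): Middle of the oblong pocket on the carrier's plate, on the plate's surface (4 mm above its underside), 85 mm along +y from the middle of the carrier. Eight low stops (7 mm high, 4 mm thick) at its corners enclose 92 mm (along y) by 54 mm (along x): the ridge block fits lengthwise with 4 mm to spare all round.
- square_pocket (a point): Middle of the square pocket on the carrier's plate, on the plate's surface, 85 mm along -y from the middle of the carrier. Low stops 7 mm high at its corners enclose 64 by 64 mm: the drum fits with 4 mm to spare all round.
- hook_saddle (a point): Seat of the spring scale's hook: a level steel arm 20 mm wide, 12 mm thick, out of the scale's column (324 mm high) along -x. This point, on its upper face, is 190 mm above the table unloaded, 97 mm from the column's face. The seat is 36 mm long in x, from an upturned tip 22 mm high (-x) to a stop 12 mm high (+x). The bail's bar lies across it, along y, either way round.
- scale_hook (a joint): Downward travel of the hook and its pointer in m, 0 unloaded, 0.08 at the end stop. Spring 170 N/m with light damping, so the loaded carrier (0.5 to 0.9 kg) comes to rest at about 0.03 to 0.055.
- offcut_mid (a point): Plain square wood offcut lying flat, 65 x 65 x 26 mm, not to be weighed; its centre.
- glue_mid (a point): White glue bottle, 56 mm across, 150 mm high; its centre, half-way up.
- mallet_mid (a point): Hammer lying on the table; a point on its handle.
- chisel_mid (a point): Chisel-like hand tool lying on the table; a point on its handle.
- brush_mid (a point): Bench brush lying on the table; a point on its handle.
There are look-alikes about, which are no part of the job. Leave any turquoise or yellow look-alike of the part that bears ridge_block_mid alone. Leave any purple look-alike of the part that bears drum_mid alone.

How it is judged:
By the outcome, as a careful person would: the job done as asked, in the order asked, and still so for the second after the job is handed in, with the robot touching nothing.
It also fails if it takes over 72 s, if anything falls off the work surface, if the arm or the gripper's body presses on something with over 40 N, if the wrist force passes 120 N, or if a joint passes its speed limit or range.

### The arm

A 6-joint arm with a two-finger parallel gripper is mounted at the origin on the work surface. World frame = base frame: x ahead of the robot, y to its left, z up, the work surface at z = 0. Lengths are in m, angles in degrees, forces in N, time in s.
With the tool pointing down it reaches from about 0.3 to 0.875 m from the base axis. Payload 4.2 kg.
Tool frame: the origin (TCP) lies on the centre line of the jaws, within the pads' length; the fingertips stand 17 mm ahead of it and the grasp point (between the pads) lies 2 mm behind it; z points along the fingers, y is the direction in which the jaws open and shut (so a half turn about z gives the same grasp; the last joint's range is limited). The gripper opens to 85 mm and grips with 20 to 120 N. Pads are 22 mm wide; open, the fingers measure 114 mm over their backs; the gripper's body (76 mm by 85 mm) begins 54 mm behind the grasp point. The pads swing forward as they close: fully open they stand 13 mm farther back than shut.
Start: joints at [65.546, 18.312, 89.639, -0, 72.044, -1.146], TCP at [0.228, 0.528, 0.248] pointing down, gripper open.
Joint ranges: [-177.97, 177.97], [-48.28, 115.42], [12.27, 149.76], [-77.06, 257.06], [2.81, 150.46], [-146.56, 146.56]. Speed limits (degrees/s): [147.25, 147.25, 180, 180, 180, 180].

### API

Orientations are given as [roll, pitch, yaw] about the fixed x, y, z axes, in that order (R = Rz(yaw) Ry(pitch) Rx(roll)).
In Python, from rig import arm gives the robot as it stands.
- The arm moves only by the tool servo_tool, never from a script. Its argument "rows" is a list of rows, each a list of 7 numbers: the shift along the tool's x, y, z in m, then the turn, a rotation vector about the tool's x, y, z in rad, then the closure, from 0 (fully open) to 1 (shut). A call has 1 to 20 rows; each row shifts and turns the commanded pose from where the row before left it, along the tool's axes as they then stand; what a row does not reach is not made up. A row lasts 1/12 s, in which the tool goes at most 41.7 mm and 7.16 degrees, less where a joint would pass 70% of its speed; a pose out of reach is approached as far as the arm can. A call is refused whole if a number of a shift passes 0.0417 or a number of a turn 0.125, either way. A call with a gripper value outside its range is refused whole. The fingers move at their own pace and stop on an object; the grip force is fixed at half the most. Time passes only in rows, so rows that do not move let the fingers close. It gives the time, the measured TCP pose, the force and the opening at its end, in the units of the state.
- arm.observe(): the state, without advancing time (a new reading comes with each control period).
- arm.grab_frame(name): name is "scene" or "top" or "wrist"; returns a dict with "image" (400x640x3 uint8, blue, green, red), "mtx" (3x3 intrinsics, pixels), "R" (3x3) and "t" (3): a world point X has camera coordinates R X + t; the wrist camera has in their place "hand_eye" (4x4, takes a point from camera to tool coordinates, whose origin is the TCP and whose axes are the flange's). Camera axes: x right, y down, z forward; pixel columns grow to the right and rows downward; lengths in m; the calibration is good to about 2 mm. A picture is of the moment at which its call begins: read the wrist's pose just before it. There is no depth.
- arm.close_job(): hands the job in, once; it reports no verdict.
The state is a dict: "time_s": time; "joints": joint angles; "dq": joint speeds; "joint_efforts": joint torques, N m; "position": TCP position; "tcp_rot": TCP orientation; "contact_force": force on the tool from outside, world axes, zero at the start; "torque": the same for the moment, N m; "width": finger opening in m.
Only numpy, scipy, OpenCV 4.12 (cv2) and the standard library are available. Lean on these libraries where they do the work, as an engineer would, in place of code of your own. Each camera call takes 0.05 s, during which the arm holds its last target.

## Working session

There is one attempt and no reset: what is moved stays moved. The work goes in short steps, Python scripts to look and compute and a tool call to move; the robot and the scene stay as the last step left them, time stands still between calls to the robot, and variables do not carry over. Pictures are saved under pics/ and viewed, and the job is handed in when it is done.

Besides the shell and the picture viewer there is one more tool, called as name(argument=value, ...), one argument or row to a line, values as JSON. servo_tool: Moves the arm, as the interface text tells. Its arguments: {"type":"object","properties":{"rows":{"type":"array","items":{"type":"array","items":{"type":"number"}}}},"required":["rows"]}

```bash
ls; mkdir -p pics; cat > h.py <<'E'
import numpy as np, cv2
from rig import arm
from scipy.spatial.transform import Rotation as Rn
def snap(name,fn):
    s=arm.observe(); f=arm.grab_frame(name)
    if name=="wrist":
        T=np.eye(4); T[:3,:3]=Rn.from_euler('xyz',s['tcp_rot'],degrees=True).as_matrix(); T[:3,3]=s['position']
        C=T@np.array(f['hand_eye']); R=C[:3,:3].T; t=-R@C[:3,3]
    else: R=np.array(f['R']); t=np.array(f['t'])
    K=np.array(f['mtx']); cv2.imwrite(f'pics/{fn}.png',f['image'])
    np.savez(f'pics/{fn}.npz',K=K,R=R,t=t)
    return f['image'],K,R,t
def load(fn):
    d=np.load(f'pics/{fn}.npz'); return cv2.imread(f'pics/{fn}.png'),d['K'],d['R'],d['t']
def ray(uv,cam,z):
    _,K,R,t=cam; d=R.T@np.linalg.inv(K)@np.array([uv[0],uv[1],1.]); c=-R.T@t
    return c+d*(z-c[2])/d[2]
def proj(X,cam):
    _,K,R,t=cam; p=K@(R@np.array(X,float)+t); return p[:2]/p[2]
E
python3 - <<'E'
from h import *
print(arm.observe())
for n in("scene","top","wrist"):
    c=snap(n,n+"0"); print(n,-c[2].T@c[3],c[2].round(2).tolist())
E
```

```text
pics
{'time_s': 0.0, 'joints': array([ 6.55472305e+01,  1.83502108e+01,  8.97084180e+01, -2.30141642e-05,
        7.20441995e+01, -1.14300526e+00]), 'dq': array([-0.02973316,  0.0564034 ,  0.0162081 , -0.0250046 , -0.06582507,
       -0.08121085]), 'joint_efforts': array([ 1.49043597e-03, -4.15526533e+01, -2.34163535e+01,  2.24240630e-04,
        8.15824082e-03, -2.09693916e-06]), 'position': array([0.22730837, 0.52765559, 0.24748294]), 'tcp_rot': array([-1.79897192e+02, -2.02932875e-03,  1.56690241e+02]), 'contact_force': array([ 0.47101469, -0.53597005, -0.52873339]), 'torque': array([-0.07555454,  0.00184566,  0.0815068 ]), 'width': 0.08556881133015025}
scene [ 1.07796423 -0.67092482  1.01655675] [[0.77, 0.63, -0.0], [0.46, -0.57, -0.68], [-0.43, 0.52, -0.74]]
top [ 0.34489172 -0.05367412  1.19085848] [[0.0, -1.0, 0.0], [-0.98, -0.0, -0.2], [0.2, 0.0, -0.98]]
wrist [0.15593566 0.55795836 0.37269166] [[0.4, 0.92, -0.0], [0.88, -0.38, 0.3], [0.28, -0.12, -0.95]]
```

View pics/scene0.png

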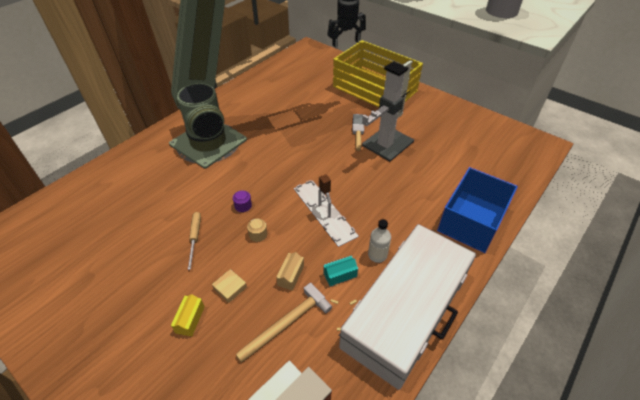

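View pics/top0.png

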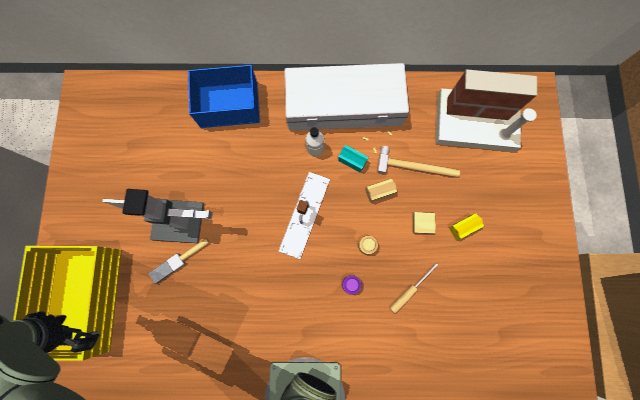

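View pics/wrist0.png

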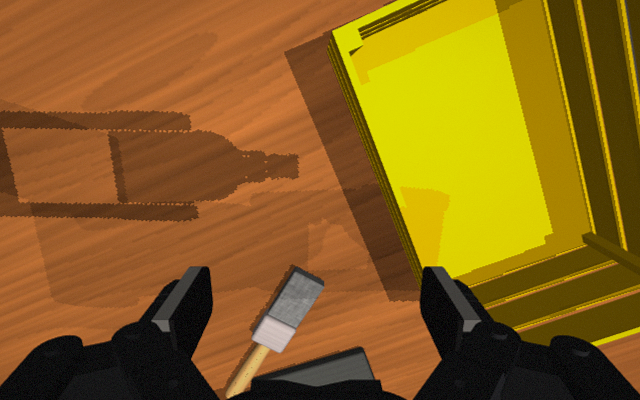

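```bash
python3 - <<'E'
import cv2,numpy as np
a=cv2.imread('pics/top0.png'); b=cv2.imread('pics/scene0.png')
cv2.imwrite('pics/c1.png',cv2.resize(a[120:320,270:470],None,fx=3,fy=3,interpolation=2))
cv2.imwrite('pics/c2.png',cv2.resize(b[40:260,280:460],None,fx=3,fy=3,interpolation=2)[:600])
cv2.imwrite('pics/c3.png',cv2.resize(a[170:290,90:250],None,fx=5,fy=5,interpolation=2))
E
```

```text
(no output)
```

View pics/c1.png

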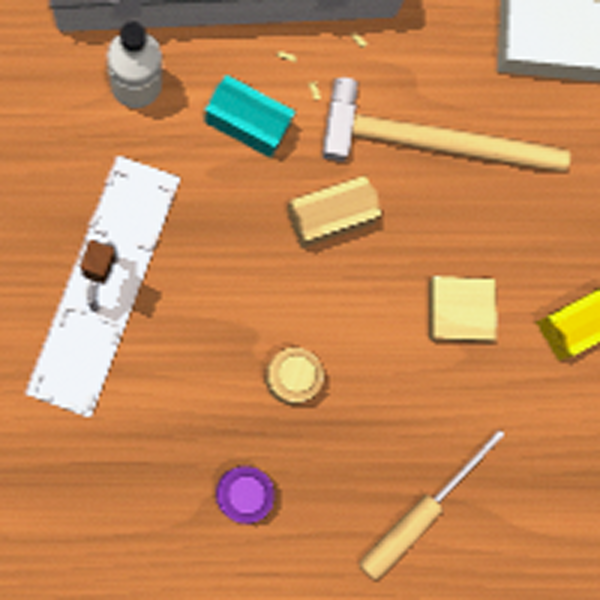

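View pics/c2.png

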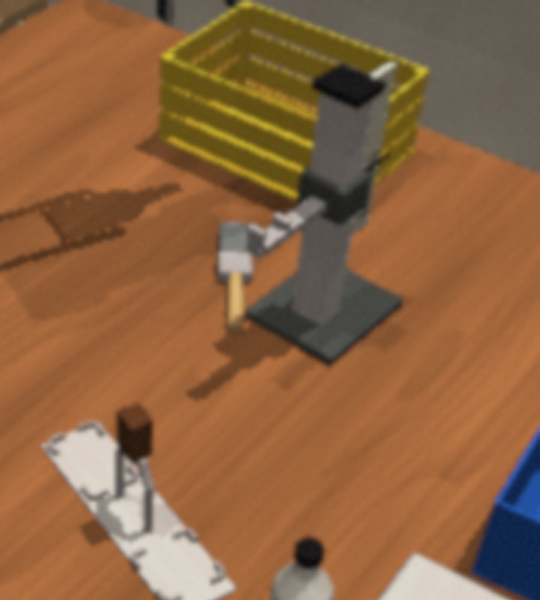

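View pics/c3.png

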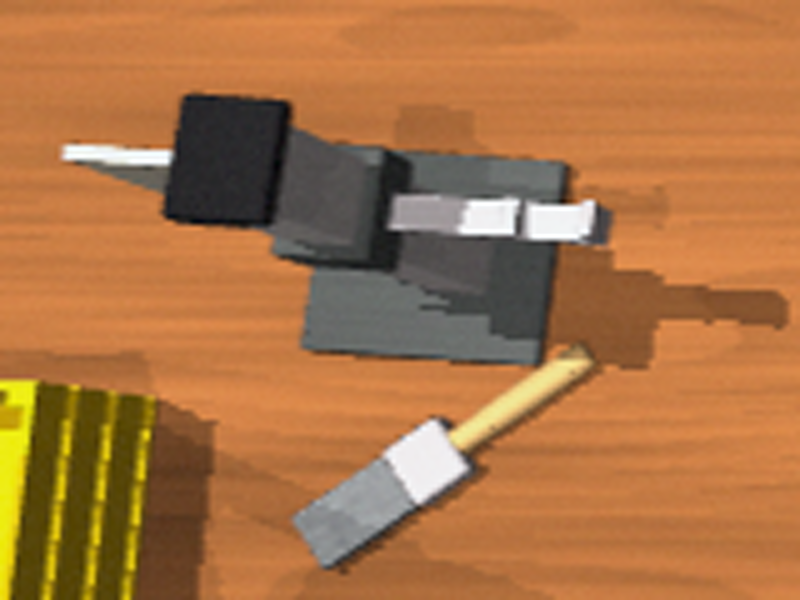

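```bash
python3 - <<'E'
from h import *
c=load('top0')
def P(n,u,v,z): print(n,ray((u,v),c,z).round(4))
def Q(n,a,b,z,s=3,o=(270,120)): P(n,o[0]+a/s,o[1]+b/s,z)
for a,b in((120,157),(180,178),(90,416),(27,392)): Q('plate',a,b,.004)
Q('knobtop',97,246,.15)
Q('drumtop',297,375,.052)
Q('ridgeA',291+5,222,.05);Q('ridgeB',380,188,.058)
Q('block',336,205,.058)
Q('glue',133,40,.15);Q('offcut',465,308,.026)
for a,b in((495,195),(605,220),(525,220),(390,212)): Q('hook',a,b,.19,5,(90,170))
for a,b in((395,150),(570,163),(540,365),(300,350)): Q('base',a,b,.01,5,(90,170))
E
```

```text
plate [ 0.6829 -0.0099  0.004 ]
plate [ 0.6596 -0.075   0.004 ]
plate [0.4048 0.018  0.004 ]
plate [0.4292 0.0838 0.004 ]
knobtop [0.5548 0.0052 0.15  ]
drumtop [ 0.4439 -0.1913  0.052 ]
ridgeA [ 0.6011 -0.1937  0.05  ]
ridgeB [ 0.6355 -0.2799  0.058 ]
block [ 0.6174 -0.2341  0.058 ]
glue [ 0.7593 -0.0266  0.15  ]
offcut [ 0.516  -0.3698  0.026 ]
hook [0.5263 0.3073 0.19  ]
hook [0.5129 0.2473 0.19  ]
hook [0.5127 0.2902 0.19  ]
hook [0.5168 0.363  0.19  ]
base [0.5878 0.4382 0.01  ]
base [0.5798 0.3261 0.01  ]
base [0.4515 0.336  0.01  ]
base [0.4602 0.4863 0.01  ]
```

```bash
cat >> h.py <<'E'
def plan(p1,yaw1,n,clos=0,p0=None,yaw0=None):
    """print rows (tool frame) to go straight from the measured pose to p1,yaw1 with tool down"""
    s=arm.observe()
    p0=np.array(s['position']) if p0 is None else np.array(p0); yaw0=s['tcp_rot'][2] if yaw0 is None else yaw0
    d=(yaw1-yaw0+180)%360-180; R=lambda y:Rn.from_euler('xyz',[180,0,y],degrees=True).as_matrix()
    p=p0.copy(); y=yaw0; out=[]
    for k in range(n):
        tgt=p0+(np.array(p1)-p0)*(k+1)/n
        sh=(R(y).T@(tgt-p)).round(3 if n>1 else 4); w=round(-np.radians(d)/n,3)
        p=p+R(y)@sh; y=y-np.degrees(w); out.append([*sh.tolist(),0,0,w,clos])
    print(out); print('end',p.round(4),round(y,2),'from',p0.round(4),round(yaw0,2))
E
python3 - <<'E'
from h import *
c=load('wrist0');print(c[1])
plan([.5,-.05,.42],112,20)
E
```

```text
[[360.42864087   0.         315.85912517]
 [  0.         360.42864087 200.72202606]
 [  0.           0.           1.        ]]
[[-0.024, -0.021, -0.009, 0, 0, np.float64(0.039), 0], [-0.025, -0.02, -0.008, 0, 0, np.float64(0.039), 0], [-0.025, -0.02, -0.009, 0, 0, np.float64(0.039), 0], [-0.026, -0.018, -0.008, 0, 0, np.float64(0.039), 0], [-0.027, -0.017, -0.009, 0, 0, np.float64(0.039), 0], [-0.028, -0.016, -0.009, 0, 0, np.float64(0.039), 0], [-0.028, -0.015, -0.008, 0, 0, np.float64(0.039), 0], [-0.029, -0.014, -0.009, 0, 0, np.float64(0.039), 0], [-0.029, -0.013, -0.009, 0, 0, np.float64(0.039), 0], [-0.03, -0.011, -0.008, 0, 0, np.float64(0.039), 0], [-0.03, -0.011, -0.009, 0, 0, np.float64(0.039), 0], [-0.031, -0.009, -0.008, 0, 0, np.float64(0.039), 0], [-0.031, -0.008, -0.009, 0, 0, np.float64(0.039), 0], [-0.031, -0.007, -0.009, 0, 0, np.float64(0.039), 0], [-0.031, -0.006, -0.008, 0, 0, np.float64(0.039), 0], [-0.032, -0.004, -0.009, 0, 0, np.float64(0.039), 0], [-0.032, -0.003, -0.008, 0, 0, np.float64(0.039), 0], [-0.032, -0.002, -0.009, 0, 0, np.float64(0.039), 0], [-0.032, -0.001, -0.009, 0, 0, np.float64(0.039), 0], [-0.031, 0.001, -0.008, 0, 0, np.float64(0.039), 0]]
end [ 0.4999 -0.0496  0.4197] 112.0 from [0.2274 0.5278 0.2477] 156.69
```

servo_tool(
  rows=[
    [-0.024,-0.021,-0.009,0,0,0.039,0],
    [-0.025,-0.02,-0.008,0,0,0.039,0],
    [-0.025,-0.02,-0.009,0,0,0.039,0],
    [-0.026,-0.018,-0.008,0,0,0.039,0],
    [-0.027,-0.017,-0.009,0,0,0.039,0],
    [-0.028,-0.016,-0.009,0,0,0.039,0],
    [-0.028,-0.015,-0.008,0,0,0.039,0],
    [-0.029,-0.014,-0.009,0,0,0.039,0],
    [-0.029,-0.013,-0.009,0,0,0.039,0],
    [-0.03,-0.011,-0.008,0,0,0.039,0],
    [-0.03,-0.011,-0.009,0,0,0.039,0],
    [-0.031,-0.009,-0.008,0,0,0.039,0],
    [-0.031,-0.008,-0.009,0,0,0.039,0],
    [-0.031,-0.007,-0.009,0,0,0.039,0],
    [-0.031,-0.006,-0.008,0,0,0.039,0],
    [-0.032,-0.004,-0.009,0,0,0.039,0],
    [-0.032,-0.003,-0.008,0,0,0.039,0],
    [-0.032,-0.002,-0.009,0,0,0.039,0],
    [-0.032,-0.001,-0.009,0,0,0.039,0],
    [-0.031,0.001,-0.008,0,0,0.039,0],
  ],
)

```text
time_s: 1.82
position: [0.5003, -0.051, 0.4207]
tcp_rot: [-180.0, -0.0, 111.9]
contact_force: [-0.2, -0.7, -0.8]
width: 0.0853
```

servo_tool(
  rows=[
    [0,0,0,0,0,0,0],
    [0,0,0,0,0,0,0],
  ],
)

```text
time_s: 1.98
position: [0.5005, -0.0504, 0.4198]
tcp_rot: [-180.0, -0.0, 111.9]
contact_force: [0.1, 0.3, 0.2]
width: 0.0856
```

```bash
python3 - <<'E'
from h import *
s=arm.observe();print(s['position'],s['tcp_rot'],s['joints'].round(1),s['time_s'])
snap('wrist','w1')
E
```

```text
[ 0.50047346 -0.05035722  0.41981706] [-1.79965862e+02 -4.43694191e-02  1.11865786e+02] [ -7.1   8.3  78.9   0.   92.9 -28.9] 1.9833
```

View pics/w1.png

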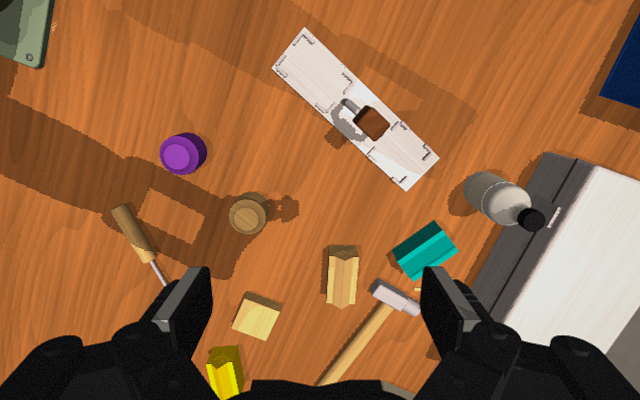

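```bash
python3 - <<'E'
from h import *
c=load('w1'); im=c[0]; hsv=cv2.cvtColor(im,cv2.COLOR_BGR2HSV)
m=((hsv[...,1]<60)&(hsv[...,2]>120)).astype('uint8')*255
m[:, :265]=0; m[195:]=0; m[:,442:]=0
m=cv2.morphologyEx(m,cv2.MORPH_OPEN,np.ones((3,3)))
pts=cv2.findNonZero(m); h=cv2.convexHull(pts)
w=np.array([ray(p[0],c,.004)[:2] for p in h])
r=cv2.minAreaRect((w*1000).astype('float32')); print('plate',r, cv2.boxPoints(r))
q=cv2.approxPolyDP(h,6,True); print(q.reshape(-1,2).tolist()); print([ray(p[0],c,.004)[:2].round(4).tolist() for p in q])
# wood objs
wood=((hsv[...,0]>14)&(hsv[...,0]<28)&(hsv[...,1]>60)&(hsv[...,2]>90)).astype('uint8')*255
cv2.imwrite('pics/m1.png',np.hstack([cv2.resize(im[180:320,210:450],None,fx=3,fy=3,interpolation=2)]))
cv2.imwrite('pics/m2.png',cv2.resize(im[10:210,260:460],None,fx=3,fy=3,interpolation=2))
E
```

```text
plate ((542.5105590820312, 7.770660400390625), (72.42821502685547, 272.84619140625), 70.20171356201172) [[401.88522    19.904972 ]
 [658.60376   -72.5107   ]
 [683.13586    -4.3636513]
 [426.41736    88.05202  ]]
[[438, 159], [404, 190], [272, 66], [305, 28]]
[[0.6818, -0.0076], [0.6555, -0.0708], [0.4031, 0.0234], [0.4286, 0.0861]]
```

View pics/m1.png

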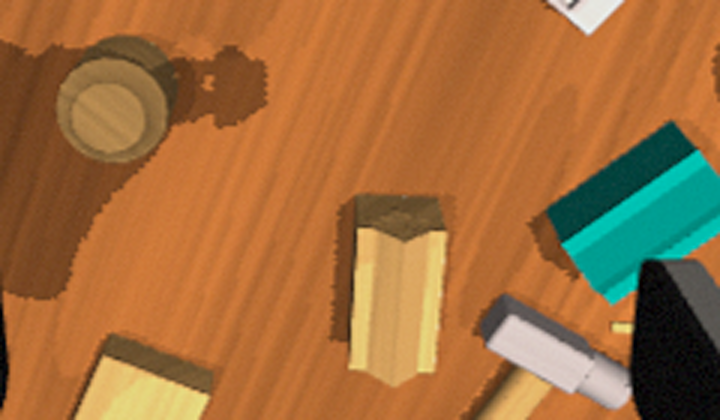

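View pics/m2.png

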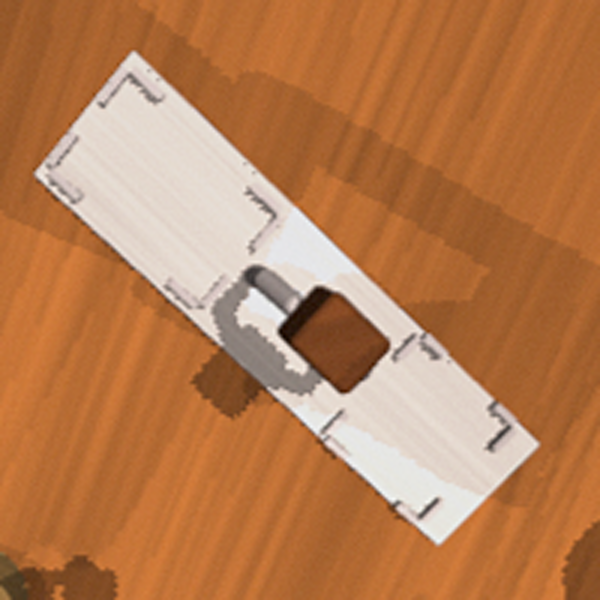

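```bash
python3 - <<'E'
from h import *
c=load('w1')
g=lambda a,b,z:ray((210+a/3,180+b/3),c,z)[:2]
P=[g(358,228,.044),g(447,231,.044),g(437,374,.044),g(350,370,.044)]
print(np.round(P,4),np.mean(P,0)); a=g(403,242,.058);b=g(395,387,.058);print(a,b,(a+b)/2)
d=(P[0]+P[1]-P[2]-P[3]);print(np.degrees(np.arctan2(*d[::-1])),np.degrees(np.arctan2(*(a-b)[::-1])),np.linalg.norm(d)/2)
print('drum',g(107,117,.052),g(113,110,.042))
print('knob',ray((260+345/3,10+340/3),c,.15))
E
```

```text
[[ 0.5821 -0.2013]
 [ 0.6249 -0.1859]
 [ 0.6542 -0.2651]
 [ 0.6101 -0.2801]] [ 0.61780502 -0.23309817]
[ 0.60272545 -0.19382392] [ 0.6318907  -0.27242718] [ 0.61730807 -0.23312555]
109.92667610053887 110.3570554668905 0.08404844035596955
drum [ 0.44429186 -0.18824905] [ 0.44532485 -0.18787669]
knob [0.54403794 0.00948572 0.15      ]
```

```bash
python3 - <<'E'
from h import *
c=load('w1')
g=lambda a,b,z:ray((210+a/3,180+b/3),c,z)[:2]
yaw=np.radians(110.2); tx=np.array([np.cos(yaw),np.sin(yaw)]); ty=np.array([np.sin(yaw),-np.cos(yaw)])
o=np.array([.6176,-.2335])
for n,a,b,z in(('h',483,330,.0),('h',504,294,.012),('h',488,338,.02),('h',511,303,.025),('teal',563,243,.044),('teal',608,300,.044),('teal',535,240,0),('teal b',550,212,.044)):
    d=g(a,b,z)-o; print(n,z,'along',(d@tx).round(4),'across',(d@ty).round(4))
E
```

```text
h 0.0 along -0.0415 across 0.0544
h 0.012 along -0.0112 across 0.062
h 0.02 along -0.0343 across 0.0537
h 0.025 along -0.0092 across 0.0636
teal 0.044 along 0.0371 across 0.0832
teal 0.044 along 0.0049 across 0.1099
teal 0 along 0.0164 across 0.0791
teal b 0.044 along 0.0543 across 0.0749
```

```bash
python3 - <<'E'
from h import *
plan([.6159,-.2288,.11],110.2,13,.2)
plan([.6159,-.2288,.03],110.2,4,.2,[.6159,-.2288,.11],110.2)
E
```

```text
[[-0.016, 0.003, 0.024, 0, 0, np.float64(0.002), 0.2], [-0.016, 0.003, 0.024, 0, 0, np.float64(0.002), 0.2], [-0.016, 0.003, 0.023, 0, 0, np.float64(0.002), 0.2], [-0.017, 0.004, 0.024, 0, 0, np.float64(0.002), 0.2], [-0.016, 0.003, 0.024, 0, 0, np.float64(0.002), 0.2], [-0.016, 0.003, 0.024, 0, 0, np.float64(0.002), 0.2], [-0.016, 0.003, 0.024, 0, 0, np.float64(0.002), 0.2], [-0.016, 0.004, 0.024, 0, 0, np.float64(0.002), 0.2], [-0.016, 0.003, 0.023, 0, 0, np.float64(0.002), 0.2], [-0.016, 0.004, 0.024, 0, 0, np.float64(0.002), 0.2], [-0.016, 0.003, 0.024, 0, 0, np.float64(0.002), 0.2], [-0.016, 0.003, 0.024, 0, 0, np.float64(0.002), 0.2], [-0.016, 0.004, 0.024, 0, 0, np.float64(0.002), 0.2]]
end [ 0.6158 -0.2285  0.1097] 110.47 from [ 0.4999 -0.0494  0.4197] 111.96
[[0.0, -0.0, 0.02, 0, 0, np.float64(-0.0), 0.2], [0.0, -0.0, 0.02, 0, 0, np.float64(-0.0), 0.2], [0.0, -0.0, 0.02, 0, 0, np.float64(-0.0), 0.2], [0.0, -0.0, 0.02, 0, 0, np.float64(-0.0), 0.2]]
end [ 0.6159 -0.2288  0.03  ] 110.2 from [ 0.6159 -0.2288  0.11  ] 110.2
```

servo_tool(
  rows=[
    [-0.016,0.003,0.024,0,0,0.003,0.2],
    [-0.016,0.003,0.024,0,0,0.003,0.2],
    [-0.016,0.003,0.024,0,0,0.003,0.2],
    [-0.016,0.004,0.024,0,0,0.003,0.2],
    [-0.016,0.003,0.024,0,0,0.003,0.2],
    [-0.016,0.003,0.024,0,0,0.003,0.2],
    [-0.016,0.003,0.024,0,0,0.002,0.2],
    [-0.016,0.004,0.024,0,0,0.002,0.2],
    [-0.016,0.003,0.024,0,0,0.002,0.2],
    [-0.016,0.004,0.024,0,0,0.002,0.2],
    [-0.016,0.003,0.024,0,0,0.002,0.2],
    [-0.016,0.003,0.024,0,0,0.002,0.2],
    [-0.016,0.004,0.022,0,0,0.002,0.2],
    [0,0,0,0,0,0,0.2],
    [0,0,0,0,0,0,0.2],
  ],
)

```text
time_s: 3.28
position: [0.6141, -0.2264, 0.1088]
tcp_rot: [-179.8, -0.2, 110.2]
contact_force: [0.4, -0.1, 1.3]
width: 0.0681
```

```bash
python3 - <<'E'
from h import *
s=arm.observe();print(s['position'],s['tcp_rot'],s['width'])
snap('wrist','w2')
E
```

```text
[ 0.61410069 -0.22638497  0.10884566] [-179.84649796   -0.18208804  110.21462143] 0.06812390405899438
```

View pics/w2.png

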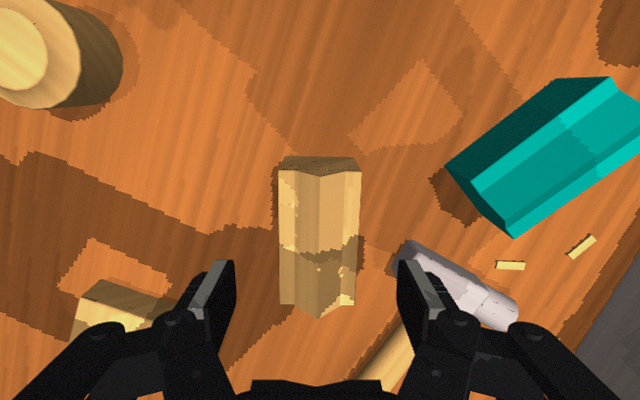

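```bash
python3 - <<'E'
from h import *
c=load('w2')
g=lambda p,z:ray(p,c,z)[:2]
s=arm.observe(); o=np.array(s['position'][:2]); y=np.radians(s['tcp_rot'][2])
tx=np.array([np.cos(y),np.sin(y)]); ty=np.array([np.sin(y),-np.cos(y)])
for n,p,z in(('b',(279,171),.044),('b',(361,171),.044),('b',(280,303),.044),('b',(355,308),.044),('ridge',(318,176),.058),('ridge',(318,318),.058),('h',(410,242),.02),('h',(392,265),.02),('off',(180,303),.026),('off',(96,280),.026),('drum',(12,50),.052)):
    d=g(p,z)-o; print(n,'along',(d@tx).round(4),'across',(d@ty).round(4),g(p,z))
E
```

```text
b along 0.034 across -0.0212 [ 0.58306374 -0.20183167]
b along 0.034 across 0.023 [ 0.62454312 -0.1865373 ]
b along -0.0479 across -0.0232 [ 0.60956034 -0.27938164]
b along -0.0513 across 0.0225 [ 0.65358493 -0.266815  ]
ridge along 0.0346 across -0.0002 [ 0.60256475 -0.19400458]
ridge along -0.0485 across -0.0001 [ 0.63140904 -0.27199534]
h along -0.0182 across 0.0593 [ 0.67669095 -0.22299041]
h along -0.0347 across 0.0487 [ 0.67247054 -0.24212819]
off along -0.0598 across -0.0919 [ 0.54919272 -0.31434125]
off along -0.0426 across -0.1448 [ 0.49363131 -0.31652279]
drum along 0.0939 across -0.144 [ 0.44717678 -0.18812902]
```

servo_tool(
  rows=[
    [0,0,0.02,0,0,0,0.2],
    [0,0,0.02,0,0,0,0.2],
    [0,0,0.02,0,0,0,0.2],
    [0,0,0.019,0,0,0,0.2],
    [0,0,0,0,0,0,0.2],
    [0,0,0,0,0,0,1],
    [0,0,0,0,0,0,1],
    [0,0,0,0,0,0,1],
    [0,0,0,0,0,0,1],
    [0,0,0,0,0,0,1],
    [0,0,0,0,0,0,1],
  ],
)

```text
time_s: 4.25
position: [0.6164, -0.228, 0.034]
tcp_rot: [179.8, 0.1, 110.2]
contact_force: [-0.4, 1.2, 6.2]
width: 0.0452
```

```bash
python3 - <<'E'
from h import *
s=arm.observe();print(s['position'],s['contact_force'],s['width'])
plan([.6159,-.2288,.19],110.2,6,1,[.6159,-.2288,.03],110.2)
plan([.457,.037,.19],160.2,14,1,[.6159,-.2288,.19],110.2)
E
```

```text
[ 0.6163845  -0.22802727  0.03399709] [-0.4413599   1.22212829  6.19588905] 0.045201698859611124
[[0.0, 0.0, -0.027, 0, 0, np.float64(-0.0), 1], [0.0, 0.0, -0.026, 0, 0, np.float64(-0.0), 1], [0.0, 0.0, -0.027, 0, 0, np.float64(-0.0), 1], [0.0, 0.0, -0.027, 0, 0, np.float64(-0.0), 1], [0.0, 0.0, -0.026, 0, 0, np.float64(-0.0), 1], [0.0, 0.0, -0.027, 0, 0, np.float64(-0.0), 1]]
end [ 0.6159 -0.2288  0.19  ] 110.2 from [ 0.6159 -0.2288  0.03  ] 110.2
[[0.022, -0.004, -0.0, 0, 0, np.float64(-0.062), 1], [0.022, -0.003, -0.0, 0, 0, np.float64(-0.062), 1], [0.022, -0.001, -0.0, 0, 0, np.float64(-0.062), 1], [0.022, -0.0, -0.0, 0, 0, np.float64(-0.062), 1], [0.022, 0.001, 0.0, 0, 0, np.float64(-0.062), 1], [0.022, 0.003, 0.0, 0, 0, np.float64(-0.062), 1], [0.022, 0.004, 0.0, 0, 0, np.float64(-0.062), 1], [0.021, 0.005, 0.0, 0, 0, np.float64(-0.062), 1], [0.021, 0.007, 0.0, 0, 0, np.float64(-0.062), 1], [0.021, 0.008, 0.0, 0, 0, np.float64(-0.062), 1], [0.02, 0.009, 0.0, 0, 0, np.float64(-0.062), 1], [0.019, 0.011, 0.0, 0, 0, np.float64(-0.062), 1], [0.019, 0.012, 0.0, 0, 0, np.float64(-0.062), 1], [0.018, 0.012, 0.0, 0, 0, np.float64(-0.062), 1]]
end [0.4569 0.0365 0.19  ] 159.93 from [ 0.6159 -0.2288  0.19  ] 110.2
```

servo_tool(
  rows=[
    [0,0,-0.01,0,0,0,1],
    [0,0,-0.025,0,0,0,1],
    [0,0,-0.03,0,0,0,1],
    [0,0,-0.03,0,0,0,1],
    [0,0,-0.035,0,0,0,1],
    [0,0,-0.03,0,0,0,1],
    [0.022,-0.004,0,0,0,-0.062,1],
    [0.022,-0.003,0,0,0,-0.062,1],
    [0.022,-0.001,0,0,0,-0.062,1],
    [0.022,0,0,0,0,-0.062,1],
    [0.022,0.001,0,0,0,-0.062,1],
    [0.022,0.003,0,0,0,-0.062,1],
    [0.022,0.004,0,0,0,-0.062,1],
    [0.021,0.005,0,0,0,-0.062,1],
    [0.021,0.007,0,0,0,-0.062,1],
    [0.021,0.008,0,0,0,-0.063,1],
    [0.02,0.009,0,0,0,-0.063,1],
    [0.019,0.011,0,0,0,-0.063,1],
    [0.019,0.012,0,0,0,-0.063,1],
    [0.018,0.012,0,0,0,-0.063,1],
  ],
)

```text
time_s: 5.92
position: [0.4551, 0.0382, 0.1921]
tcp_rot: [180.0, 0.0, 160.4]
contact_force: [1.3, -0.3, -1.7]
width: 0.0448
```

servo_tool(
  rows=[
    [0,0,0,0,0,0,1],
    [0,0,0,0,0,0,1],
    [0,0,0,0,0,0,1],
  ],
)

```text
time_s: 6.17
position: [0.4563, 0.0372, 0.192]
tcp_rot: [180.0, 0.1, 160.2]
contact_force: [0.5, -0.1, -2.1]
width: 0.0451
```

```bash
python3 - <<'E'
from h import *
s=arm.observe();print(s['position'],s['tcp_rot'],s['width'],s['contact_force'])
snap('wrist','w3')
E
```

```text
[0.45629336 0.03716496 0.19196202] [1.79984179e+02 8.80250075e-02 1.60167931e+02] 0.04507234172020548 [ 0.49585995 -0.09022976 -2.14596588]
```

View pics/w3.png

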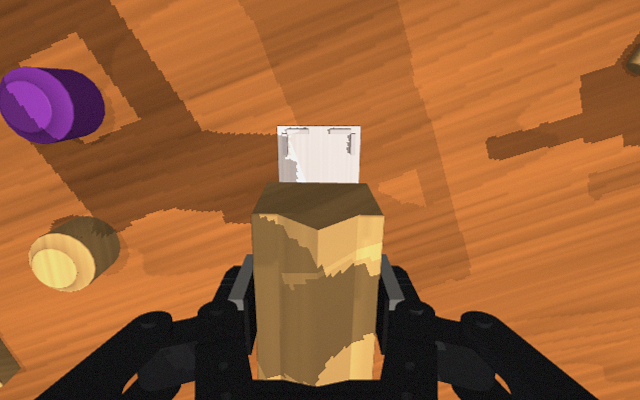

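```bash
python3 - <<'E'
from h import *
c=load('w3')
s=arm.observe(); o=np.array(s['position'][:2]); y=np.radians(s['tcp_rot'][2])
tx=np.array([np.cos(y),np.sin(y)]); ty=np.array([np.sin(y),-np.cos(y)])
ub=.160
for n,p,z in(('pl',(278,126),.004),('pl',(360,126),.004),('pl',(278,182),.004),('pl',(360,182),.004),('b',(252,214),ub+.044),('b',(384,214),ub+.044),('rn',(318,229),ub+.058),('rf',(317,385),ub+.058),('bot',(268,183),ub),('bot',(368,183),ub)):
    d=ray(p,c,z)[:2]-o; print(n,'along',(d@tx).round(4),'across',(d@ty).round(4),ray(p,c,z)[:2])
E
```

```text
pl along 0.0453 across -0.0328 [0.40268286 0.02143315]
pl along 0.0453 across 0.0373 [0.42649098 0.08736499]
pl along -0.0041 across -0.0344 [0.44863539 0.00316498]
pl along -0.0041 across 0.0391 [0.47360724 0.072308  ]
b along 0.0374 across -0.0218 [0.41388402 0.02912757]
b along 0.0374 across 0.0222 [0.42881024 0.0704516 ]
rn along 0.0377 across 0.0001 [0.42100814 0.04982056]
rf along -0.0201 across -0.0001 [0.47530977 0.02995914]
bot along 0.0363 across -0.022 [0.4147508  0.02853038]
bot along 0.0363 across 0.023 [0.43003758 0.07085686]
```

servo_tool(
  rows=[
    [-0.0015,0.002,0.015,0,0,0,1],
    [0,0,0.025,0,0,0,1],
    [0,0,0.025,0,0,0,1],
    [0,0,0.025,0,0,0,1],
    [0,0,0.025,0,0,0,1],
    [0,0,0.02,0,0,0,1],
    [0,0,0.01,0,0,0,1],
    [0,0,0,0,0,0,1],
    [0,0,0,0,0,0,1],
    [0,0,0,0,0,0,1],
  ],
)

```text
time_s: 7.05
position: [0.4591, 0.0384, 0.047]
tcp_rot: [180.0, 0.1, 160.1]
contact_force: [0.3, 0.9, -1.2]
width: 0.0448
```

```bash
python3 - <<'E'
from h import *
s=arm.observe();print(s['position'],s['tcp_rot'],s['width'],s['contact_force'])
snap('wrist','w4');snap('scene','s4')
a=cv2.imread('pics/s4.png');cv2.imwrite('pics/s4c.png',cv2.resize(a[120:270,200:400],None,fx=4,fy=4,interpolation=2))
E
```

```text
[0.45911339 0.0384153  0.04700489] [1.79956752e+02 9.41826842e-02 1.60134733e+02] 0.04477582935451413 [ 0.33624206  0.86486667 -1.22663457]
```

View pics/w4.png

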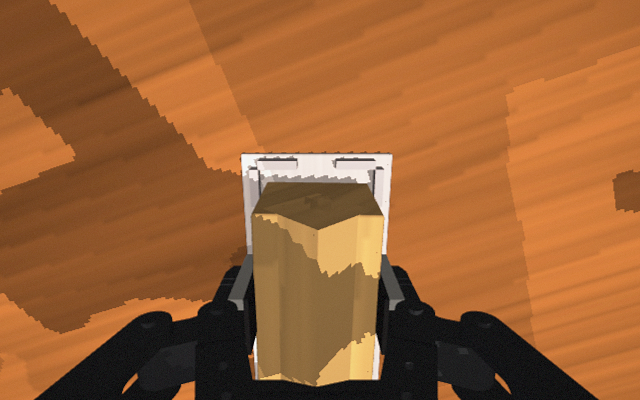

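View pics/s4c.png

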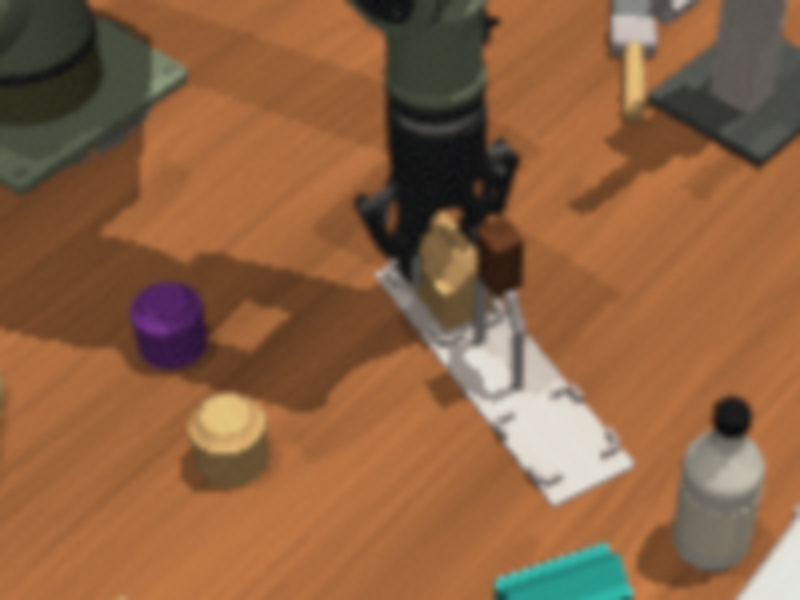

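```bash
python3 - <<'E'
from h import *
c=load('w4')
s=arm.observe(); o=np.array(s['position'][:2]); y=np.radians(s['tcp_rot'][2])
tx=np.array([np.cos(y),np.sin(y)]); ty=np.array([np.sin(y),-np.cos(y)])
ub=.015
for n,p,z in(('pl',(241.5,153.5),.004),('pl',(392,153.5),.004),('pl',(246,255),.004),('pl',(389,255),.004),('stopL',(260,185),.011),('stopR',(375,185),.011),('stopEnd',(278,162),.011),('b',(252,214),ub+.044),('b',(384,214),ub+.044),('bot',(268,183),ub),('bot',(368,183),ub)):
    d=ray(p,c,z)[:2]-o; print(n,'along',(d@tx).round(4),'across',(d@ty).round(4))
E
```

```text
pl along 0.0474 across -0.0357
pl along 0.0473 across 0.035
pl along -0.0052 across -0.0367
pl along -0.0053 across 0.0368
stopL along 0.034 across -0.0266
stopR along 0.0339 across 0.0266
stopEnd along 0.0447 across -0.018
b along 0.037 across -0.0221
b along 0.0369 across 0.0219
bot along 0.036 across -0.0223
bot along 0.0359 across 0.0227
```

servo_tool(
  rows=[
    [0,0,0.004,0,0,0,1],
    [0,0,0.002,0,0,0,1],
    [0,0,0.001,0,0,0,1],
    [0,0,0,0,0,0,1],
    [0,0,0,0,0,0,1],
  ],
)

```text
time_s: 7.57
position: [0.458, 0.0388, 0.0393]
tcp_rot: [180.0, -0.0, 160.2]
contact_force: [0.5, -0.5, -0.8]
width: 0.0447
```

servo_tool(
  rows=[
    [0,0,0.002,0,0,0,1],
    [0,0,0.001,0,0,0,1],
    [0,0,0,0,0,0,1],
    [0,0,0,0,0,0,1],
  ],
)

```text
time_s: 7.9
position: [0.4583, 0.0388, 0.0379]
tcp_rot: [180.0, 0.1, 160.2]
contact_force: [-3.6, -0.8, 16.0]
width: 0.045
```

servo_tool(
  rows=[
    [0,0,-0.0005,0,0,0,0.9],
    [0,0,0,0,0,0,0.2],
    [0,0,0,0,0,0,0.2],
    [0,0,0,0,0,0,0.2],
    [0,0,0,0,0,0,0.2],
    [0,0,-0.01,0,0,0,0.2],
    [0,0,-0.02,0,0,0,0.2],
    [0,0,-0.03,0,0,0,0.1],
    [0,0,-0.035,0,0,0,0],
    [0,0,-0.035,0,0,0,0],
    [0,0,-0.03,0,0,0,0],
    [0,0,0,0,0,0,0],
    [0,0,0,0,0,0,0],
  ],
)

```text
time_s: 8.98
position: [0.4588, 0.0388, 0.1982]
tcp_rot: [179.9, 0.2, 160.2]
contact_force: [0.2, -0.8, -0.6]
width: 0.0853
```

```bash
python3 - <<'E'
from h import *
s=arm.observe();print(s['position'],s['tcp_rot'],s['width'],s['contact_force'])
snap('wrist','w5');print(s['joints'])
E
```

```text
[0.45883244 0.03882528 0.19815741] [179.90810735   0.20326828 160.18658631] 0.08531473412234876 [ 0.18120896 -0.75798697 -0.59387405]
[ 3.40280245e+00  1.03127784e+01  1.08505098e+02  4.94467742e-03
  6.09590914e+01 -6.67863388e+01]
```

View pics/w5.png

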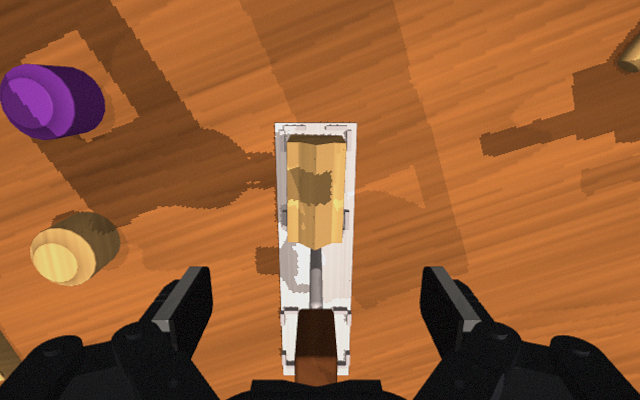

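```bash
python3 - <<'E'
from h import *
c=load('w5'); im=c[0][200:295,10:130]
cv2.imwrite('pics/d5.png',cv2.resize(im,None,fx=6,fy=6,interpolation=2)[:570])
print(ray((57,262),c,.052))
plan([.4455,-.1885,.14],-19.0,26,0)
E
```

```text
[ 0.44420904 -0.18593375  0.052     ]
[[-0.003, -0.008, 0.002, 0, 0, np.float64(0.12), 0], [-0.003, -0.008, 0.002, 0, 0, np.float64(0.12), 0], [-0.005, -0.008, 0.003, 0, 0, np.float64(0.12), 0], [-0.005, -0.007, 0.002, 0, 0, np.float64(0.12), 0], [-0.006, -0.006, 0.002, 0, 0, np.float64(0.12), 0], [-0.007, -0.006, 0.002, 0, 0, np.float64(0.12), 0], [-0.007, -0.004, 0.002, 0, 0, np.float64(0.12), 0], [-0.008, -0.004, 0.002, 0, 0, np.float64(0.12), 0], [-0.009, -0.003, 0.003, 0, 0, np.float64(0.12), 0], [-0.008, -0.002, 0.002, 0, 0, np.float64(0.12), 0], [-0.009, -0.0, 0.002, 0, 0, np.float64(0.12), 0], [-0.009, 0.0, 0.002, 0, 0, np.float64(0.12), 0], [-0.008, 0.001, 0.002, 0, 0, np.float64(0.12), 0], [-0.009, 0.003, 0.002, 0, 0, np.float64(0.12), 0], [-0.008, 0.003, 0.003, 0, 0, np.float64(0.12), 0], [-0.007, 0.005, 0.002, 0, 0, np.float64(0.12), 0], [-0.007, 0.005, 0.002, 0, 0, np.float64(0.12), 0], [-0.007, 0.006, 0.002, 0, 0, np.float64(0.12), 0], [-0.005, 0.007, 0.002, 0, 0, np.float64(0.12), 0], [-0.005, 0.007, 0.003, 0, 0, np.float64(0.12), 0], [-0.004, 0.008, 0.002, 0, 0, np.float64(0.12), 0], [-0.003, 0.008, 0.002, 0, 0, np.float64(0.12), 0], [-0.001, 0.009, 0.002, 0, 0, np.float64(0.12), 0], [-0.001, 0.008, 0.002, 0, 0, np.float64(0.12), 0], [0.0, 0.009, 0.002, 0, 0, np.float64(0.12), 0], [0.001, 0.009, 0.003, 0, 0, np.float64(0.12), 0]]
end [ 0.4451 -0.1886  0.1396] -18.58 from [0.4577 0.0388 0.1966] 160.19
```

View pics/d5.png

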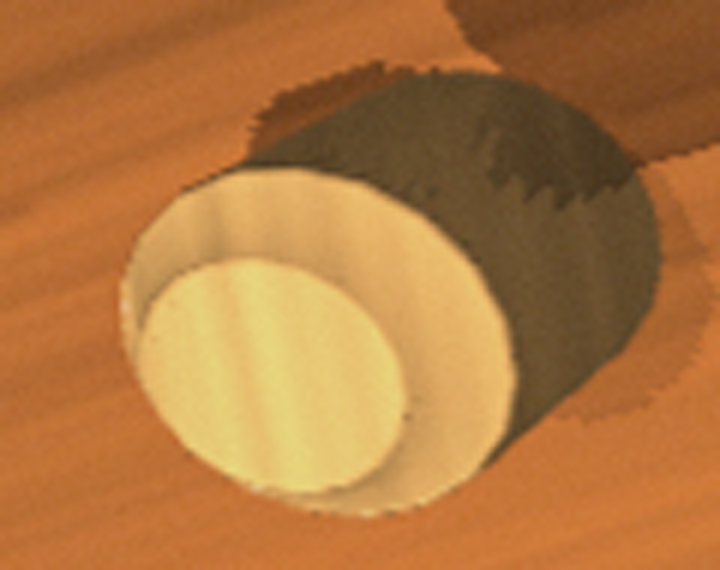

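servo_tool(
  rows=[
    [-0.003,-0.008,0,0,0,0.12,0],
    [-0.003,-0.008,0,0,0,0.12,0],
    [-0.005,-0.008,0,0,0,0.12,0],
    [-0.005,-0.007,0,0,0,0.12,0],
    [-0.006,-0.006,0,0,0,0.12,0],
    [-0.007,-0.006,0,0,0,0.12,0],
    [-0.007,-0.004,0,0,0,0.12,0],
    [-0.008,-0.004,0.003,0,0,0.12,0],
    [-0.009,-0.003,0.003,0,0,0.12,0],
    [-0.008,-0.002,0.003,0,0,0.12,0],
    [-0.009,0,0.003,0,0,0.12,0],
    [-0.009,0,0.003,0,0,0.12,0],
    [-0.008,0.001,0.003,0,0,0.12,0],
    [-0.009,0.003,0.003,0,0,0.12,0],
    [-0.008,0.003,0.003,0,0,0.12,0],
    [-0.007,0.005,0.003,0,0,0.12,0],
    [-0.007,0.005,0.003,0,0,0.12,0],
    [-0.007,0.006,0.003,0,0,0.12,0],
    [-0.005,0.007,0.003,0,0,0.12,0],
    [-0.005,0.007,0.003,0,0,0.12,0],
  ],
)

```text
time_s: 10.7
position: [0.4474, -0.1361, 0.1554]
tcp_rot: [-179.8, 0.2, 22.3]
contact_force: [0.3, -0.4, -0.2]
width: 0.0855
```

servo_tool(
  rows=[
    [-0.004,0.008,0.003,0,0,0.12,0],
    [-0.003,0.008,0.003,0,0,0.12,0],
    [-0.001,0.009,0.003,0,0,0.12,0],
    [-0.001,0.008,0.003,0,0,0.12,0],
    [0,0.009,0.003,0,0,0.12,0],
    [0.001,0.009,0.003,0,0,0.12,0],
    [0,0,0,0,0,0.02,0],
    [0,0,0,0,0,0,0],
    [0,0,0,0,0,0,0],
  ],
)

```text
time_s: 11.45
position: [0.4448, -0.188, 0.1388]
tcp_rot: [-180.0, 0.1, -19.6]
contact_force: [-0.4, -0.6, -0.9]
width: 0.0851
```

```bash
python3 - <<'E'
from h import *
s=arm.observe();print(s['position'],s['tcp_rot'],s['width'],s['joints'].round(1))
snap('wrist','w6')
E
```

```text
[ 0.44479006 -0.18797074  0.13878173] [-1.79969598e+02  1.41675091e-01 -1.95895930e+01] 0.08514416178379997 [-24.3  16.1 110.5   0.   53.5  85.3]
```

View pics/w6.png

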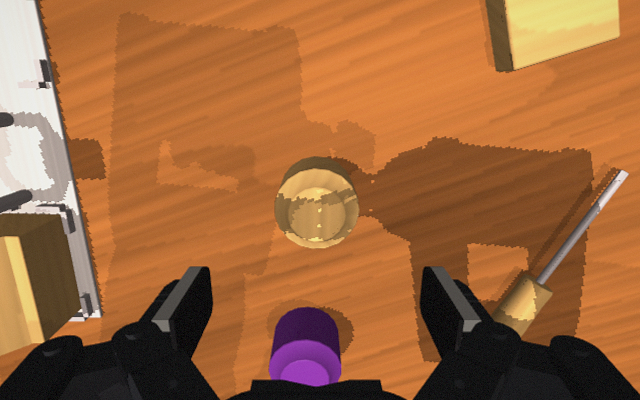

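```bash
python3 - <<'E'
from h import *
c=load('w6')
s=arm.observe(); o=np.array(s['position'][:2]); y=np.radians(s['tcp_rot'][2])
tx=np.array([np.cos(y),np.sin(y)]); ty=np.array([np.sin(y),-np.cos(y)])
for n,p,z in(('top',(318,214),.052),('rim',(317,208),.042)):
    d=ray(p,c,z)[:2]-o; print(n,'along',(d@tx).round(4),'across',(d@ty).round(4))
E
```

```text
top along 0.0008 across 0.002
rim along 0.0013 across 0.0014
```

servo_tool(
  rows=[
    [0.001,0.002,0.018,0,0,0,0],
    [0,0,0.025,0,0,0,0],
    [0,0,0.025,0,0,0,0],
    [0,0,0.025,0,0,0,0],
    [0,0,0.014,0,0,0,0],
    [0,0,0,0,0,0,0],
    [0,0,0,0,0,0,1],
    [0,0,0,0,0,0,1],
    [0,0,0,0,0,0,1],
    [0,0,0,0,0,0,1],
    [0,0,0,0,0,0,1],
    [0,0,0,0,0,0,1],
  ],
)

```text
time_s: 12.5
position: [0.4467, -0.191, 0.0346]
tcp_rot: [-180.0, -0.2, -19.7]
contact_force: [-0.6, 3.2, 6.4]
width: 0.0539
```

```bash
python3 - <<'E'
from h import *
s=arm.observe();print(s['position'],s['tcp_rot'],s['width'],s['contact_force'])
# placing target: square pocket
y=-19.8
plan([.623,-.023,.2],-19.8,13,1,[.446,-.1905,.2],-19.3)
E
```

```text
[ 0.44669382 -0.19098929  0.03457166] [-179.99383557   -0.19163564  -19.70962263] 0.05390650993316962 [-0.55122448  3.2174699   6.41510928]
[[0.009, -0.017, -0.0, 0, 0, np.float64(0.001), 1], [0.008, -0.016, -0.0, 0, 0, np.float64(0.001), 1], [0.009, -0.017, -0.0, 0, 0, np.float64(0.001), 1], [0.008, -0.017, -0.0, 0, 0, np.float64(0.001), 1], [0.009, -0.016, -0.0, 0, 0, np.float64(0.001), 1], [0.008, -0.017, -0.0, 0, 0, np.float64(0.001), 1], [0.009, -0.017, -0.0, 0, 0, np.float64(0.001), 1], [0.008, -0.017, -0.0, 0, 0, np.float64(0.001), 1], [0.009, -0.016, -0.0, 0, 0, np.float64(0.001), 1], [0.008, -0.017, -0.0, 0, 0, np.float64(0.001), 1], [0.009, -0.017, -0.0, 0, 0, np.float64(0.001), 1], [0.008, -0.016, -0.0, 0, 0, np.float64(0.001), 1], [0.008, -0.017, -0.0, 0, 0, np.float64(0.001), 1]]
end [ 0.6225 -0.0231  0.2   ] -20.04 from [ 0.446  -0.1905  0.2   ] -19.3
```

```bash
python3 - <<'E'
from h import *
c=load('w1');t=load('top0')
print(ray((531,219),c,.15),ray((270+133/3,120+32/3),t,.15))
s=load('s4'); print(ray((200+732/4,120+405/4),s,.15))
E
```

```text
[ 0.75885406 -0.02252802  0.15      ] [ 0.76759881 -0.02653585  0.15      ]
[ 0.7641735  -0.02261064  0.15      ]
```

servo_tool(
  rows=[
    [0,0,-0.01,0,0,0,1],
    [0,0,-0.025,0,0,0,1],
    [0,0,-0.03,0,0,0,1],
    [0,0,-0.03,0,0,0,1],
    [0,0,-0.035,0,0,0,1],
    [0,0,-0.035,0,0,0,1],
    [0.009,-0.017,0,0,0,0.001,1],
    [0.008,-0.017,0,0,0,0.001,1],
    [0.009,-0.017,0,0,0,0.001,1],
    [0.008,-0.017,0,0,0,0.001,1],
    [0.009,-0.016,0,0,0,0.001,1],
    [0.008,-0.017,0,0,0,0.001,1],
    [0.009,-0.017,0,0,0,0.001,1],
    [0.008,-0.017,0,0,0,0.001,1],
    [0.009,-0.016,0,0,0,0,1],
    [0.008,-0.017,0,0,0,0,1],
    [0.009,-0.017,0,0,0,0,1],
    [0.008,-0.017,0,0,0,0,1],
    [0.008,-0.017,0,0,0,0,1],
  ],
)

```text
time_s: 14.08
position: [0.6245, -0.022, 0.1987]
tcp_rot: [-180.0, -0.1, -20.2]
contact_force: [1.1, -0.1, -0.5]
width: 0.0542
```

servo_tool(
  rows=[
    [0,0,0,0,0,0,1],
    [0,0,0,0,0,0,1],
    [0,0,0,0,0,0,1],
  ],
)

```text
time_s: 14.33
position: [0.6233, -0.023, 0.1981]
tcp_rot: [180.0, 0.0, -20.2]
contact_force: [-0.5, -0.7, -1.2]
width: 0.054
```

```bash
python3 - <<'E'
from h import *
s=arm.observe();print(s['position'],s['tcp_rot'],s['width'],s['contact_force'])
snap('wrist','w7'); snap('top','t7')
a=cv2.imread('pics/t7.png');cv2.imwrite('pics/t7c.png',cv2.resize(a[110:290,230:400],None,fx=3,fy=3,interpolation=2))
E
```

```text
[ 0.62331504 -0.02303135  0.19806387] [ 1.79967972e+02  1.53220917e-02 -2.01648156e+01] 0.054033462672838296 [-0.54585863 -0.67534529 -1.19730375]
```

View pics/w7.png

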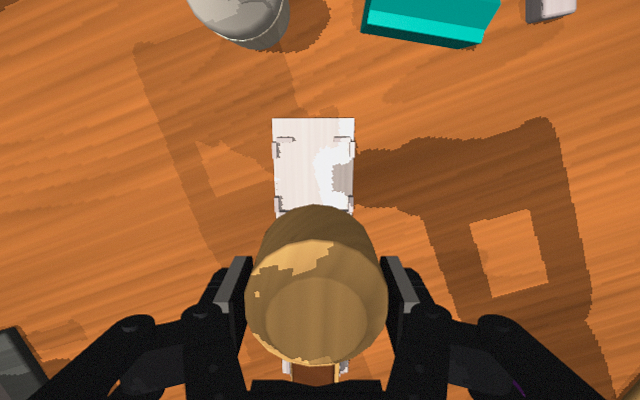

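View pics/t7c.png

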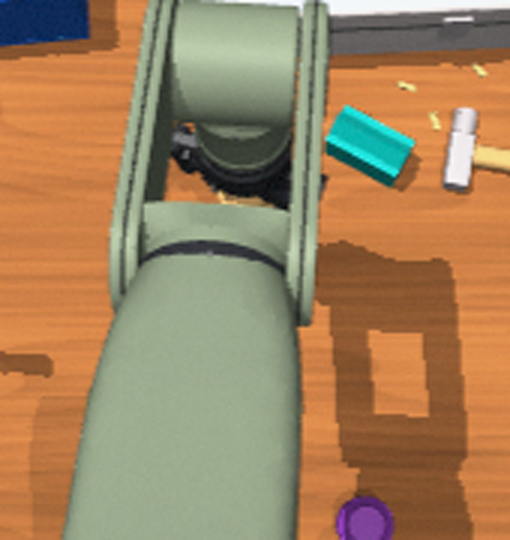

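```bash
python3 - <<'E'
from h import *
c=load('w7')
s=arm.observe(); o=np.array(s['position'][:2]); y=np.radians(s['tcp_rot'][2])
tx=np.array([np.cos(y),np.sin(y)]); ty=np.array([np.sin(y),-np.cos(y)])
ub=.165
for n,p,z in(('pl',(272.5,117.5),.004),('pl',(354.5,118),.004),('pl',(274,205),.004),('pl',(353,205),.004),('rimL',(245,300),ub+.042),('rimR',(388,300),ub+.042),('rimTop',(320,239),ub+.042),('top',(316,318),ub+.052)):
    d=ray(p,c,z)[:2]-o; print(n,'along',(d@tx).round(4),'across',(d@ty).round(4))
E
```

```text
pl along 0.0512 across -0.0371
pl along 0.0508 across 0.0339
pl along -0.0287 across -0.0386
pl along -0.0286 across 0.0351
rimL along 0.0018 across -0.026
rimR along 0.0018 across 0.0271
rimTop along 0.0264 across 0.0018
top along 0.0012 across 0.0004
```

servo_tool(
  rows=[
    [-0.001,-0.002,0.015,0,0,0,1],
    [0,0,0.025,0,0,0,1],
    [0,0,0.025,0,0,0,1],
    [0,0,0.025,0,0,0,1],
    [0,0,0.02,0,0,0,1],
    [0,0,0.02,0,0,0,1],
    [0,0,0.015,0,0,0,1],
    [0,0,0.006,0,0,0,1],
    [0,0,0,0,0,0,1],
    [0,0,0,0,0,0,1],
    [0,0,0,0,0,0,1],
  ],
)

```text
time_s: 15.35
position: [0.6246, -0.0207, 0.0482]
tcp_rot: [-180.0, -0.1, -20.2]
contact_force: [-0.5, -0.8, -1.0]
width: 0.0541
```

```bash
python3 - <<'E'
from h import *
s=arm.observe();print(s['position'],s['tcp_rot'],s['width'],s['contact_force'])
snap('wrist','w8')
E
```

```text
[ 0.62456017 -0.02073764  0.04818542] [-1.79954832e+02 -1.37218652e-01 -2.01977458e+01] 0.05413347561040118 [-0.45232912 -0.82344902 -1.00714268]
```

View pics/w8.png

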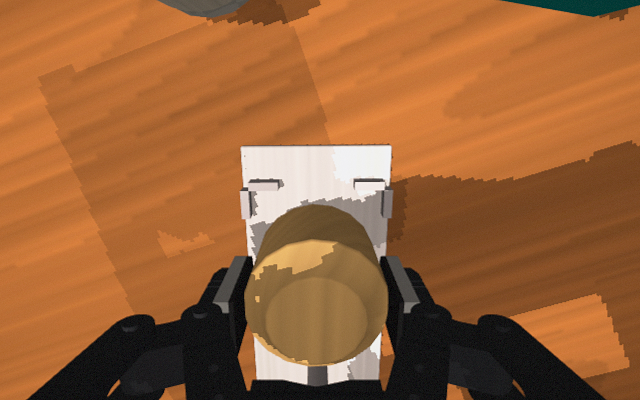

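```bash
python3 - <<'E'
from h import *
c=load('w8')
s=arm.observe(); o=np.array(s['position'][:2]); y=np.radians(s['tcp_rot'][2])
tx=np.array([np.cos(y),np.sin(y)]); ty=np.array([np.sin(y),-np.cos(y)])
ub=.0145
for n,p,z in(('pl',(241,145.5),.004),('pl',(391.5,145.5),.004),('stopend',(265,190),.011),('stopL',(250,195),.011),('stopR',(384,195),.011),('bot',(315,205),ub),('rimTop',(318,239),ub+.042)):
    d=ray(p,c,z)[:2]-o; print(n,'along',(d@tx).round(4),'across',(d@ty).round(4))
E
```

```text
pl along 0.0509 across -0.0345
pl along 0.0509 across 0.0363
stopend along 0.0311 across -0.0231
stopL along 0.0287 across -0.0303
stopR along 0.0287 across 0.0328
bot along 0.0249 across 0.0003
rimTop along 0.0261 across 0.0015
```

servo_tool(
  rows=[
    [0,0,0.005,0,0,0,1],
    [0,0,0.002,0,0,0,1],
    [0,0,0.001,0,0,0,1],
    [0,0,0.001,0,0,0,1],
    [0,0,0,0,0,0,1],
    [0,0,0,0,0,0,1],
  ],
)

```text
time_s: 15.9
position: [0.6235, -0.0204, 0.0386]
tcp_rot: [-180.0, 0.0, -20.2]
contact_force: [-2.6, 0.4, 5.5]
width: 0.0542
```

servo_tool(
  rows=[
    [0,0,0,0,0,0,0.9],
    [0,0,0,0,0,0,0.3],
    [0,0,0,0,0,0,0],
    [0,0,0,0,0,0,0],
    [0,0,0,0,0,0,0],
    [0,0,-0.01,0,0,0,0],
    [0,0,-0.02,0,0,0,0],
    [0,0,-0.03,0,0,0,0],
    [0,0,-0.035,0,0,0,0],
    [0,0,-0.035,0,0,0,0],
    [0,0,-0.035,0,0,0,0],
    [0,0,-0.035,0,0,0,0],
    [0,0,0,0,0,0,0],
    [0,0,0,0,0,0,0],
  ],
)

```text
time_s: 17.07
position: [0.6248, -0.0205, 0.2413]
tcp_rot: [-179.9, -0.4, -20.2]
contact_force: [0.5, -0.3, -1.5]
width: 0.0853
```

```bash
python3 - <<'E'
from h import *
s=arm.observe();print(s['position'],s['tcp_rot'],s['width'],s['contact_force'])
snap('wrist','w9');snap('scene','s9')
a=cv2.imread('pics/s9.png');cv2.imwrite('pics/s9c.png',cv2.resize(a[60:260,220:440],None,fx=3,fy=3,interpolation=2))
E
```

```text
[ 0.62480851 -0.02048801  0.24126686] [-179.88254998   -0.35405406  -20.18021355] 0.08525432093657226 [ 0.51811311 -0.28479771 -1.48905873]
```

View pics/w9.png

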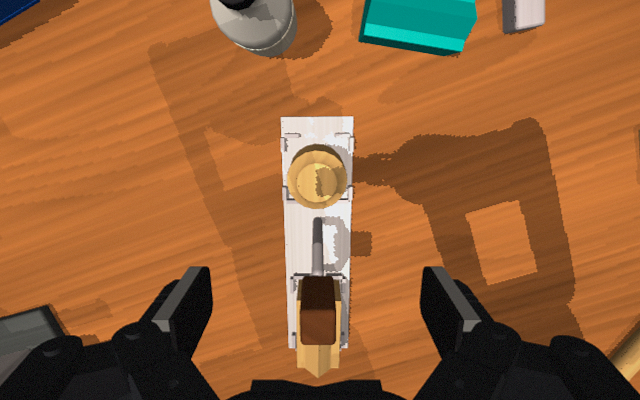

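View pics/s9c.png

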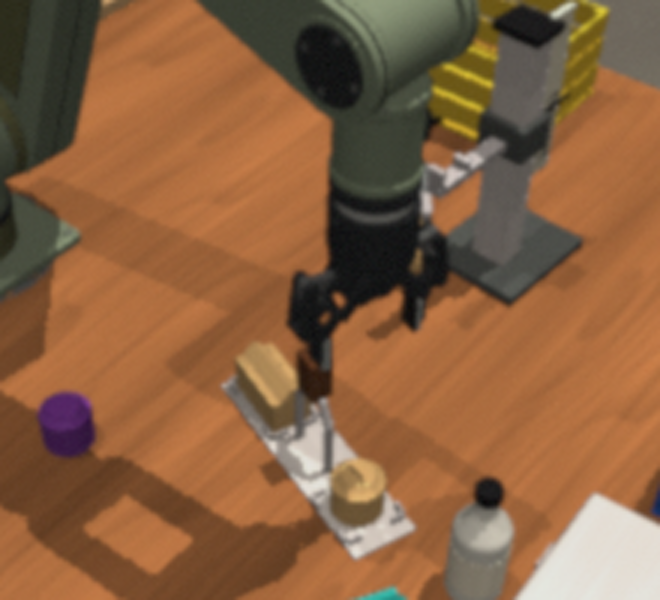

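```bash
python3 - <<'E'
from h import *
c=load('w9')
print(ray((319,327),c,.15)); 
E=[ray(p,c,.004)[:2] for p in((281,117),(354,117))]; m=np.mean(E,0); 
d=E[1]-E[0]; ang=np.degrees(np.arctan2(d[1],d[0])); print(m,ang)
u=np.array([np.cos(np.radians(ang+90)),np.sin(np.radians(ang+90))]); print(m,u,m-.137*u, m+.137*u)
plan([.543,.0075,.22],69.8,14,0,[.6245,-.0205,.2415],-20.2)
E
```

```text
[0.54447854 0.00621171 0.15      ]
[ 0.67081169 -0.03928513] -110.19124199474898
[ 0.67081169 -0.03928513] [ 0.93854579 -0.34515474] [0.54223092 0.00800107] [ 0.79939247 -0.08657133]
[[-0.006, 0.0, 0.002, 0, 0, np.float64(-0.112), 0], [-0.006, -0.0, 0.001, 0, 0, np.float64(-0.112), 0], [-0.006, -0.002, 0.002, 0, 0, np.float64(-0.112), 0], [-0.006, -0.002, 0.001, 0, 0, np.float64(-0.112), 0], [-0.006, -0.002, 0.002, 0, 0, np.float64(-0.112), 0], [-0.005, -0.003, 0.001, 0, 0, np.float64(-0.112), 0], [-0.005, -0.004, 0.002, 0, 0, np.float64(-0.112), 0], [-0.004, -0.004, 0.001, 0, 0, np.float64(-0.112), 0], [-0.004, -0.005, 0.002, 0, 0, np.float64(-0.112), 0], [-0.004, -0.005, 0.001, 0, 0, np.float64(-0.112), 0], [-0.002, -0.006, 0.002, 0, 0, np.float64(-0.112), 0], [-0.003, -0.005, 0.001, 0, 0, np.float64(-0.112), 0], [-0.001, -0.006, 0.002, 0, 0, np.float64(-0.112), 0], [-0.001, -0.007, 0.001, 0, 0, np.float64(-0.112), 0]]
end [0.5425 0.0076 0.2205] 69.64 from [ 0.6245 -0.0205  0.2415] -20.2
```

servo_tool(
  rows=[
    [-0.006,0,0,0,0,-0.112,0],
    [-0.006,0,0,0,0,-0.112,0],
    [-0.006,-0.002,0.002,0,0,-0.112,0],
    [-0.006,-0.002,0.002,0,0,-0.112,0],
    [-0.006,-0.002,0.002,0,0,-0.112,0],
    [-0.005,-0.003,0.002,0,0,-0.112,0],
    [-0.005,-0.004,0.002,0,0,-0.112,0],
    [-0.004,-0.004,0.002,0,0,-0.112,0],
    [-0.004,-0.005,0.002,0,0,-0.112,0],
    [-0.004,-0.005,0.002,0,0,-0.112,0],
    [-0.002,-0.006,0.001,0,0,-0.112,0],
    [-0.003,-0.005,0.002,0,0,-0.112,0],
    [-0.001,-0.006,0.001,0,0,-0.112,0],
    [-0.001,-0.007,0.001,0,0,-0.112,0],
    [0,0,0,0,0,0,0],
    [0,0,0,0,0,0,0],
  ],
)

```text
time_s: 18.5
position: [0.5411, 0.0077, 0.2155]
tcp_rot: [-179.9, 0.1, 69.5]
contact_force: [0.4, 0.5, -0.1]
width: 0.0852
```

```bash
python3 - <<'E'
from h import *
s=arm.observe();print(s['position'],s['tcp_rot'],s['width'],s['contact_force'],s['joints'].round(1))
snap('wrist','w10');snap('top','t10')
E
```

```text
[0.54106139 0.00765399 0.21553399] [-1.79859085e+02  5.22267937e-02  6.95073070e+01] 0.08519100395705725 [ 0.35462095  0.48515114 -0.08441754] [-0.4 16.7 97.  -0.  66.5 20.1]
```

View pics/w10.png

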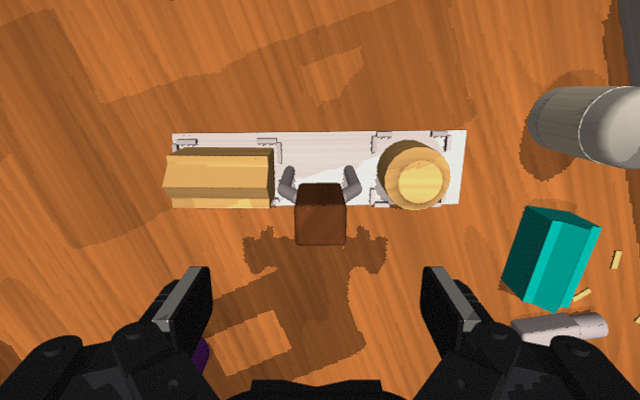

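```bash
python3 - <<'E'
from h import *
c=load('w10')
s=arm.observe(); o=np.array(s['position'][:2]); y=np.radians(s['tcp_rot'][2])
tx=np.array([np.cos(y),np.sin(y)]); ty=np.array([np.sin(y),-np.cos(y)])
for n,p,z in(('k',(296,203),.15),('k',(345,203),.15),('k',(346,245),.15),('k',(295,245),.15),('pl',(172,133),.004),('pl',(467,130),.004),('pl',(460,204),.004)):
    d=ray(p,c,z)[:2]-o; print(n,'along',(d@tx).round(4),'across',(d@ty).round(4))
E
```

```text
k along 0.0147 across -0.0121
k along 0.0147 across 0.0151
k along -0.0108 across 0.0163
k along -0.0108 across -0.0132
pl along 0.0352 across -0.1348
pl along 0.0378 across 0.1376
pl along -0.0339 across 0.1398
```

servo_tool(
  rows=[
    [0.002,0.0015,0.015,0,0,-0.01,0],
    [0,0,0.02,0,0,0,0],
    [0,0,0.02,0,0,0,0],
    [0,0,0.02,0,0,0,0],
    [0,0,0.013,0,0,0,0],
    [0,0,0,0,0,0,0],
    [0,0,0,0,0,0,0.4],
    [0,0,0,0,0,0,0.7],
    [0,0,0,0,0,0,1],
    [0,0,0,0,0,0,1],
    [0,0,0,0,0,0,1],
    [0,0,0,0,0,0,1],
    [0,0,0,0,0,0,1],
    [0,0,0,0,0,0,1],
  ],
)

```text
time_s: 19.77
position: [0.5442, 0.0091, 0.1299]
tcp_rot: [179.9, -0.0, 70.2]
contact_force: [-0.8, 0.0, 6.2]
width: 0.0292
```

```bash
python3 - <<'E'
from h import *
s=arm.observe();print(s['position'],s['tcp_rot'],s['width'],s['contact_force'],s['torque'])
f=load('top0')
for a,b in((390,195),(390,230),(520,197),(520,235),(530,202),(530,240),(595,202),(580,243)): print((a,b),ray((90+a/5,170+b/5),f,.19).round(4))
E
```

```text
[0.54415699 0.00910385 0.12990155] [ 1.79932740e+02 -4.28068484e-02  7.02195132e+01] 0.02919770262676571 [-0.77236513  0.03681245  6.19225171] [ 0.11958392  0.41751711 -0.08094796]
(390, 195) [0.526  0.3638 0.19  ]
(390, 230) [0.507  0.3621 0.19  ]
(520, 197) [0.5252 0.2938 0.19  ]
(520, 235) [0.5046 0.2923 0.19  ]
(530, 202) [0.5225 0.2882 0.19  ]
(530, 240) [0.5019 0.2867 0.19  ]
(595, 202) [0.5227 0.2533 0.19  ]
(580, 243) [0.5004 0.2599 0.19  ]
```

servo_tool(
  rows=[
    [0,0,-0.002,0,0,0,1],
    [0,0,-0.004,0,0,0,1],
    [0,0,-0.006,0,0,0,1],
    [0,0,-0.008,0,0,0,1],
    [0,0,-0.01,0,0,0,1],
    [0,0,-0.01,0,0,0,1],
    [0,0,-0.005,0,0,0,1],
    [0,0,-0.002,0,0,0,1],
    [0,0,0,0,0,0,1],
    [0,0,0,0,0,0,1],
    [0,0,0,0,0,0,1],
    [0,0,0,0,0,0,1],
  ],
)

```text
time_s: 20.77
position: [0.5435, 0.009, 0.1752]
tcp_rot: [-179.9, 0.0, 70.2]
contact_force: [0.1, 0.3, -6.6]
width: 0.0295
```

```bash
python3 - <<'E'
from h import *
s=arm.observe();print(s['position'],s['tcp_rot'],s['width'],s['contact_force'],s['torque'])
R=Rn.from_euler('xyz',s['tcp_rot'],degrees=True).as_matrix(); print('tool',R.T@s['contact_force'],R.T@s['torque'])
snap('wrist','w11');snap('scene','s11')
a=cv2.imread('pics/s11.png');cv2.imwrite('pics/s11c.png',cv2.resize(a[60:260,220:440],None,fx=3,fy=3,interpolation=2))
cv2.imwrite('pics/hk.png',cv2.resize(a[80:165,335:420],None,fx=7,fy=7,interpolation=2))
E
```

```text
[0.54351115 0.0089992  0.17524654] [-1.79933471e+02  1.69429543e-02  7.02311020e+01] 0.029460018411716533 [ 0.05229338  0.2983575  -6.56308174] [-0.00458553 -0.04027881  0.0366201 ]
tool [ 0.30040145 -0.04408053  6.56304881] [-0.03946673  0.00926559 -0.03661922]
```

View pics/w11.png

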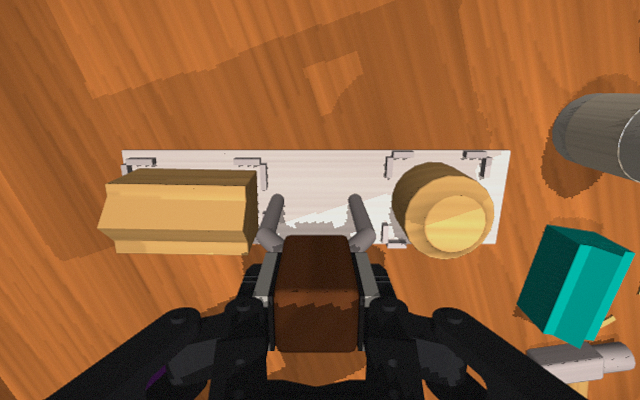

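View pics/s11c.png

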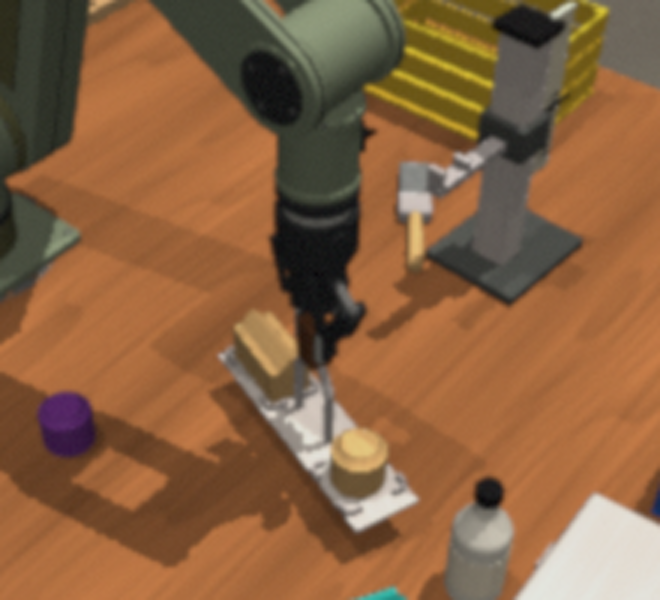

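View pics/hk.png

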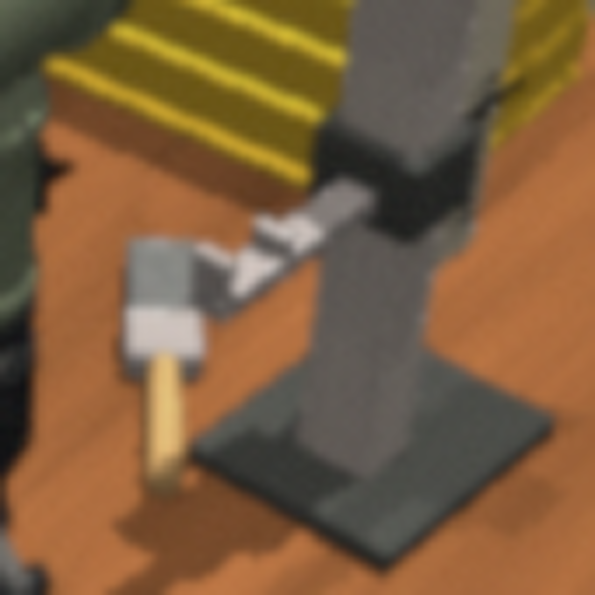

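```bash
python3 - <<'E'
from h import *
plan([.514,.160,.30],88.0,12,1,[.5435,.009,.1745],70.2)
E
```

```text
[[0.011, -0.007, -0.01, 0, 0, np.float64(-0.026), 1], [0.011, -0.006, -0.011, 0, 0, np.float64(-0.026), 1], [0.011, -0.006, -0.01, 0, 0, np.float64(-0.026), 1], [0.012, -0.006, -0.011, 0, 0, np.float64(-0.026), 1], [0.012, -0.005, -0.01, 0, 0, np.float64(-0.026), 1], [0.011, -0.005, -0.011, 0, 0, np.float64(-0.026), 1], [0.012, -0.005, -0.01, 0, 0, np.float64(-0.026), 1], [0.012, -0.004, -0.011, 0, 0, np.float64(-0.026), 1], [0.012, -0.004, -0.01, 0, 0, np.float64(-0.026), 1], [0.013, -0.004, -0.011, 0, 0, np.float64(-0.026), 1], [0.012, -0.004, -0.01, 0, 0, np.float64(-0.026), 1], [0.012, -0.003, -0.01, 0, 0, np.float64(-0.026), 1]]
end [0.514  0.1596 0.2995] 88.08 from [0.5435 0.009  0.1745] 70.2
```

servo_tool(
  rows=[
    [0.005,-0.003,-0.005,0,0,-0.013,1],
    [0.011,-0.007,-0.01,0,0,-0.026,1],
    [0.011,-0.006,-0.011,0,0,-0.026,1],
    [0.011,-0.006,-0.01,0,0,-0.026,1],
    [0.012,-0.006,-0.011,0,0,-0.026,1],
    [0.012,-0.005,-0.01,0,0,-0.026,1],
    [0.011,-0.005,-0.011,0,0,-0.026,1],
    [0.012,-0.005,-0.01,0,0,-0.026,1],
    [0.012,-0.004,-0.011,0,0,-0.026,1],
    [0.012,-0.004,-0.01,0,0,-0.026,1],
    [0.013,-0.004,-0.011,0,0,-0.026,1],
    [0.012,-0.004,-0.01,0,0,-0.026,1],
    [0.007,-0.001,-0.005,0,0,-0.013,1],
    [0,0,0,0,0,0,1],
    [0,0,0,0,0,0,1],
    [0,0,0,0,0,0,1],
    [0,0,0,0,0,0,1],
  ],
)

```text
time_s: 22.28
position: [0.5127, 0.1591, 0.3]
tcp_rot: [-179.9, 0.1, 88.1]
contact_force: [-0.4, -1.7, -6.7]
width: 0.0292
```

```bash
python3 - <<'E'
from h import *
for k in range(4):
    s=arm.observe()
    R=Rn.from_euler('xyz',s['tcp_rot'],degrees=True).as_matrix(); print('tool',R.T@s['contact_force'],R.T@s['torque'])
    if k==0: print(s['position'],s['tcp_rot'],s['width']); snap('wrist','w12')
    if k==1: snap('top','t12')
    if k==2: snap('scene','s12')
a=cv2.imread('pics/t12.png');cv2.imwrite('pics/t12c.png',cv2.resize(a[170:270,100:250],None,fx=5,fy=5,interpolation=2))
E
```

```text
tool [-1.66339241 -0.2977074   6.65524785] [-0.0465863  -0.02740343  0.03236408]
[0.51270035 0.15907501 0.29997107] [-1.79906923e+02  5.55599365e-02  8.80613943e+01] 0.02922291779768058
tool [-0.96603664  0.18493936  6.00273425] [-0.07808622  0.05680562  0.02374761]
tool [-0.39812547  0.1862907   7.32809918] [-0.00189507 -0.00831844  0.02052618]
tool [0.15419546 0.72149232 7.23111155] [ 0.00798984  0.04306371 -0.03114635]
```

View pics/w12.png

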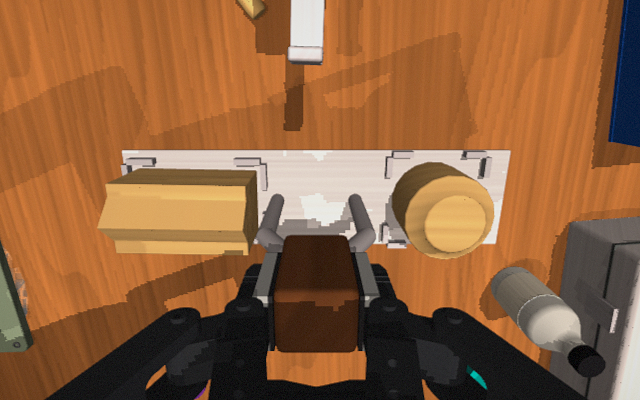

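View pics/t12c.png

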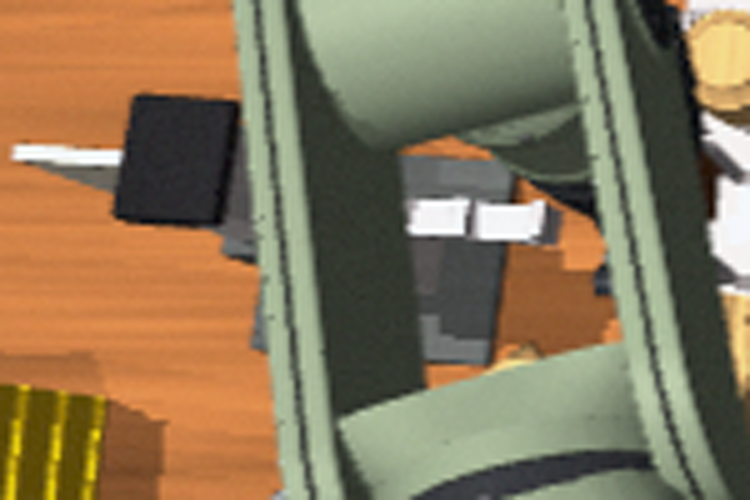

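```bash
python3 - <<'E'
import cv2
a=cv2.imread('pics/w12.png');cv2.imwrite('pics/w12c.png',cv2.resize(a[0:80,260:350],None,fx=7,fy=7,interpolation=2))
a=cv2.imread('pics/top0.png');cv2.imwrite('pics/hk0.png',cv2.resize(a[195:230,160:225],None,fx=11,fy=11,interpolation=0))
E
```

```text
(no output)
```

View pics/w12c.png

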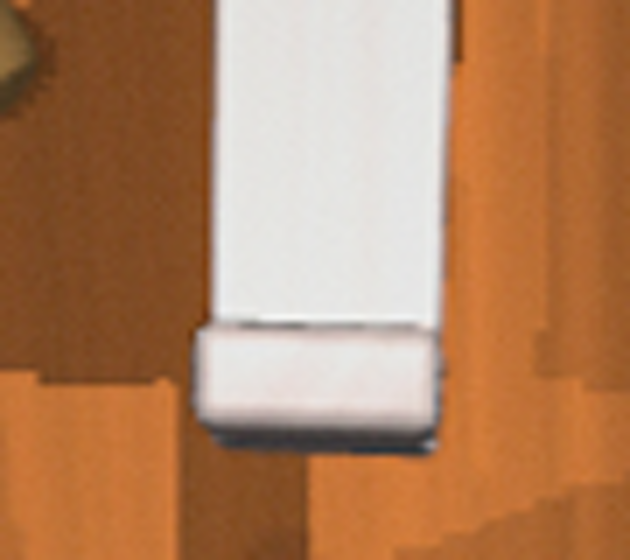

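View pics/hk0.png

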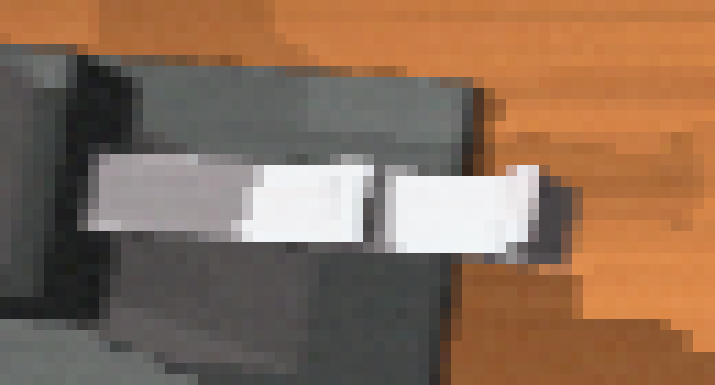

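```bash
python3 - <<'E'
from h import *
c=load('w12')
g=lambda a,b,z:ray((260+a/7,b/7),c,z)[:2]
L,Rr=g(199,325,.212),g(437,325,.212); L2,R2=g(197,420,.212),g(440,420,.212)
print('tip inner',L,Rr,(L+Rr)/2,np.linalg.norm(L-Rr)); print('outer',(L2+R2)/2,np.linalg.norm((L2+R2-L-Rr)/2), np.linalg.norm(L2-R2))
a1,a2=g(214,320,.19),g(439,320,.19); b1,b2=g(217,5,.19),g(452,5,.19)
print('arm',(a1+a2)/2,(b1+b2)/2,np.linalg.norm(a1-a2),np.linalg.norm(b1-b2)); d=(b1+b2-a1-a2);print('ang',np.degrees(np.arctan2(d[1],d[0])))
t=load('top0'); q=lambda a,b,z:ray((160+a/11,195+b/11),t,z)[:2].round(4)
print('top: tip inner',q(512,200,.212),q(540,210,.212),'stop face bottom',q(395,215,.19),'stop top edge',q(366,200,.202),'arm start',q(95,195,.19), 'arm ctr',q(450,215,.19))
E
```

```text
tip inner [0.50049568 0.25711185] [0.51904495 0.25647247] [0.50977031 0.25679216] 0.018560290707602428
outer [0.50951244 0.24988237] 0.0069145980676316 0.019152622784867696
arm [0.50994313 0.2592966 ] [0.51162075 0.28340682] 0.01934760650788916 0.019523380018615227
ang 86.01969700981789
top: tip inner [0.5113 0.2525] [0.5089 0.2457] stop face bottom [0.5112 0.2877] stop top edge [0.5129 0.2908] arm start [0.5159 0.3612] arm ctr [0.5113 0.2743]
```

servo_tool(
  rows=[
    [0.003,0,0,0,0,0.009,1],
    [0.006,0,0,0,0,0.01,1],
    [0.008,-0.0005,0,0,0,0,1],
    [0.01,-0.0005,0,0,0,0,1],
    [0.01,-0.0005,0,0,0,0,1],
    [0.01,-0.0005,0,0,0,0,1],
    [0.01,-0.0005,0,0,0,0,1],
    [0.01,-0.0005,0,0,0,0,1],
    [0.01,-0.0005,0,0,0,0,1],
    [0.01,-0.0005,0,0,0,0,1],
    [0.01,-0.0005,0,0,0,0,1],
    [0.008,-0.0005,0,0,0,0,1],
    [0.005,-0.0005,0,0,0,0,1],
    [0.003,0,0,0,0,0,1],
    [0,0,0,0,0,0,1],
    [0,0,0,0,0,0,1],
    [0,0,0,0,0,0,1],
  ],
)

```text
time_s: 23.85
position: [0.5132, 0.2725, 0.3008]
tcp_rot: [180.0, 0.0, 87.0]
contact_force: [0.5, -1.0, -7.0]
width: 0.0294
```

```bash
python3 - <<'E'
from h import *
s=arm.observe()
R=Rn.from_euler('xyz',s['tcp_rot'],degrees=True).as_matrix(); print('tool',R.T@s['contact_force'],R.T@s['torque'])
print(s['position'],s['tcp_rot'],s['width']); snap('wrist','w13'); snap('scene','s13')
a=cv2.imread('pics/s13.png');cv2.imwrite('pics/s13c.png',cv2.resize(a[40:190,280:460],None,fx=4,fy=4,interpolation=2))
E
```

```text
tool [-0.98159937  0.52566538  6.97607669] [ 0.0096082  -0.01192771 -0.01683193]
[0.51323274 0.27248626 0.3008326 ] [1.79998603e+02 2.26495531e-02 8.69979272e+01] 0.029441191123162173
```

View pics/w13.png

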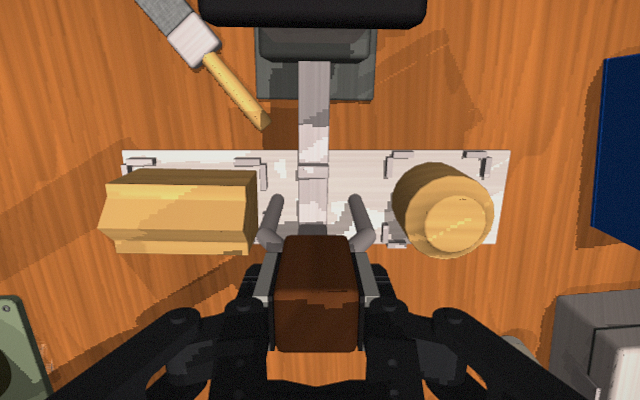

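View pics/s13c.png

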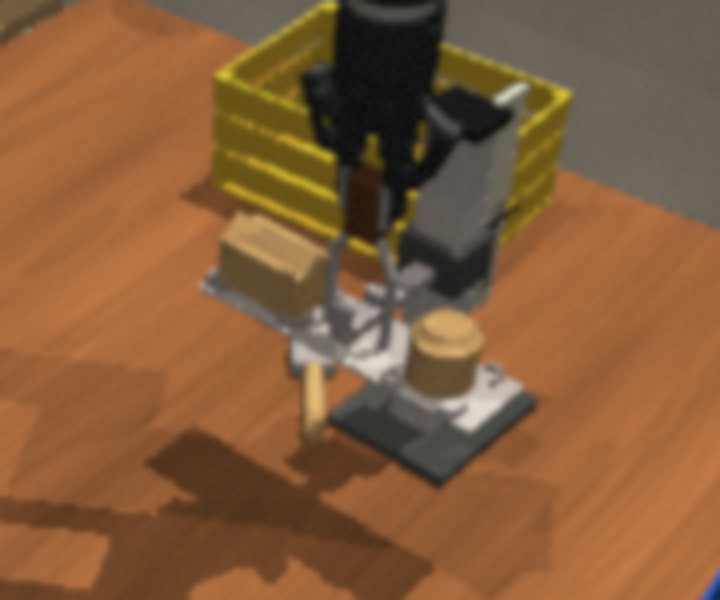

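```bash
python3 - <<'E'
from h import *
a=cv2.imread('pics/w13.png');cv2.imwrite('pics/w13c.png',cv2.resize(a[140:245,255:375],None,fx=5,fy=5,interpolation=2))
c=load('w13')
s=arm.observe(); o=np.array(s['position'][:2]); y=np.radians(s['tcp_rot'][2])
tx=np.array([np.cos(y),np.sin(y)]); ty=np.array([np.sin(y),-np.cos(y)])
for n,p,z in(('armL',(299,145),.19),('armR',(328,145),.19),('armL',(299,200),.19),('armR',(327.5,200),.19),('stop',(313,165),.202),('stop',(313,178),.202),('tip',(313,224),.212)):
    d=ray(p,c,z)[:2]-o; print(n,'along',(d@tx).round(4),'across',(d@ty).round(4))
E
```

```text
armL along 0.0402 across -0.0115
armR along 0.0402 across 0.0075
armL along 0.0025 across -0.012
armR along 0.0025 across 0.0075
stop along 0.0295 across -0.0022
stop along 0.021 across -0.0023
tip along -0.0066 across -0.0022
```

View pics/w13c.png

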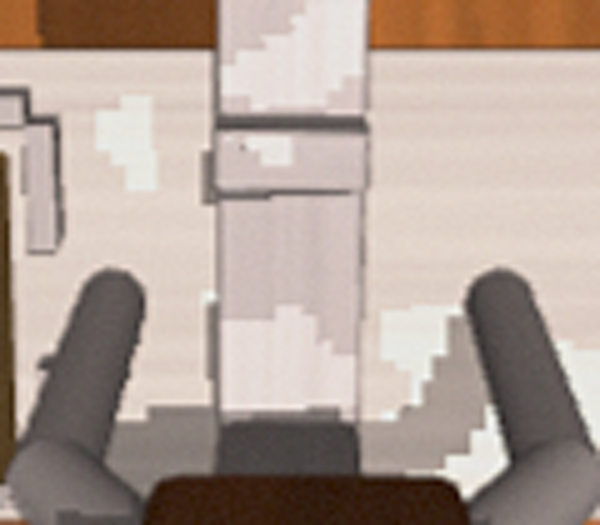

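servo_tool(
  rows=[
    [0.001,0,0.003,0,0,0,1],
    [0.001,0,0.006,0,0,0,1],
    [0.001,0,0.008,0,0,0,1],
    [0,0,0.008,0,0,0,1],
    [0,0,0.008,0,0,0,1],
    [0,0,0.008,0,0,0,1],
    [0,0,0.007,0,0,0,1],
    [0,0,0.006,0,0,0,1],
    [0,0,0.004,0,0,0,1],
    [0,0,0.003,0,0,0,1],
    [0,0,0.002,0,0,0,1],
    [0,0,0.001,0,0,0,1],
    [0,0,0,0,0,0,1],
    [0,0,0,0,0,0,1],
  ],
)

```text
time_s: 25.12
position: [0.5135, 0.276, 0.2371]
tcp_rot: [180.0, -0.0, 87.0]
contact_force: [-0.3, 0.3, -7.1]
width: 0.0292
```

```bash
python3 - <<'E'
from h import *
s=arm.observe()
print(s['position'],s['tcp_rot'],s['width'],s['contact_force']); snap('wrist','w14'); snap('scene','s14')
a=cv2.imread('pics/s14.png');cv2.imwrite('pics/s14c.png',cv2.resize(a[40:190,280:460],None,fx=4,fy=4,interpolation=2))
E
```

```text
[0.51354198 0.27603557 0.23714354] [ 1.79962001e+02 -2.31299215e-02  8.70218767e+01] 0.02918605280033933 [-0.27439126  0.31380243 -7.11081979]
```

View pics/w14.png

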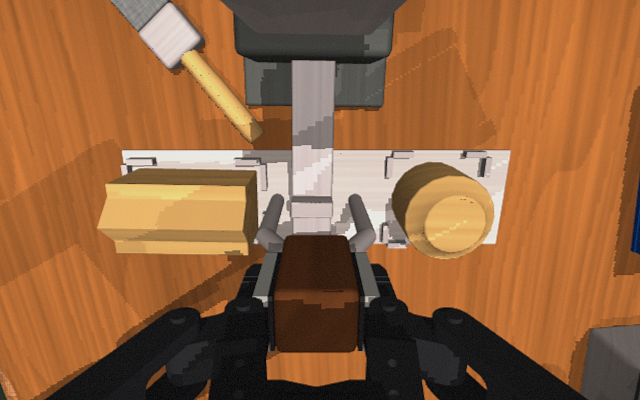

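View pics/s14c.png

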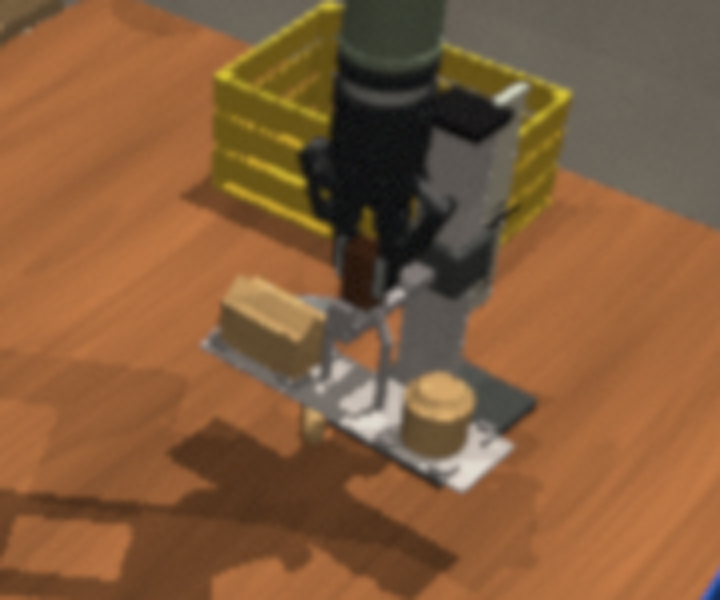

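```bash
python3 - <<'E'
from h import *
c=load('w14')
s=arm.observe(); o=np.array(s['position'][:2]); y=np.radians(s['tcp_rot'][2])
tx=np.array([np.cos(y),np.sin(y)]); ty=np.array([np.sin(y),-np.cos(y)])
for n,p,z in(('armL',(292,150),.19),('armR',(333,150),.19),('stop',(311,197),.202),('stop',(311,215),.202)):
    d=ray(p,c,z)[:2]-o; print(n,'along',(d@tx).round(4),'across',(d@ty).round(4))
E
```

```text
armL along 0.0478 across -0.0118
armR along 0.0478 across 0.0079
stop along 0.0278 across -0.0026
stop along 0.0189 across -0.0026
```

servo_tool(
  rows=[
    [0,0,0.001,0,0,0,1],
    [0,0,0.001,0,0,0,1],
    [0,0,0.001,0,0,0,1],
    [0,0,0.001,0,0,0,1],
    [0,0,0.001,0,0,0,1],
    [0,0,0.001,0,0,0,1],
    [0,0,0.001,0,0,0,1],
    [0,0,0.001,0,0,0,1],
    [0,0,0.001,0,0,0,1],
    [0,0,0.001,0,0,0,1],
    [0,0,0.001,0,0,0,1],
    [0,0,0.001,0,0,0,1],
    [0,0,0.001,0,0,0,1],
    [0,0,0.001,0,0,0,1],
    [0,0,0,0,0,0,1],
    [0,0,0,0,0,0,1],
  ],
)

```text
time_s: 26.55
position: [0.5134, 0.276, 0.2229]
tcp_rot: [180.0, -0.0, 87.0]
contact_force: [-0.3, -0.1, -4.9]
width: 0.0293
```

servo_tool(
  rows=[
    [0,0,0.001,0,0,0,1],
    [0,0,0.001,0,0,0,1],
    [0,0,0.001,0,0,0,1],
    [0,0,0.001,0,0,0,1],
    [0,0,0.001,0,0,0,1],
    [0,0,0.001,0,0,0,1],
    [0,0,0.001,0,0,0,1],
    [0,0,0.001,0,0,0,1],
    [0,0,0.001,0,0,0,1],
    [0,0,0.001,0,0,0,1],
    [0,0,0.001,0,0,0,1],
    [0,0,0.001,0,0,0,1],
    [0,0,0.001,0,0,0,1],
    [0,0,0.001,0,0,0,1],
    [0,0,0.001,0,0,0,1],
    [0,0,0.001,0,0,0,1],
    [0,0,0.001,0,0,0,1],
    [0,0,0.001,0,0,0,1],
    [0,0,0,0,0,0,1],
    [0,0,0,0,0,0,1],
  ],
)

```text
time_s: 28.22
position: [0.5134, 0.276, 0.2049]
tcp_rot: [180.0, -0.0, 87.0]
contact_force: [-1.0, -1.7, -2.2]
width: 0.0292
```

```bash
python3 - <<'E'
from h import *
s=arm.observe()
print(s['position'],s['tcp_rot'],s['width'],s['contact_force'],s['torque']); snap('wrist','w15'); snap('scene','s15')
a=cv2.imread('pics/s15.png');cv2.imwrite('pics/s15c.png',cv2.resize(a[40:190,280:460],None,fx=4,fy=4,interpolation=2))
E
```

```text
[0.51340338 0.27598963 0.20488612] [ 1.79991529e+02 -1.03273861e-02  8.70208959e+01] 0.029221370745844525 [-1.03137996 -1.67971    -2.22306521] [-0.0257095   0.10611482 -0.02216816]
```

View pics/s15c.png

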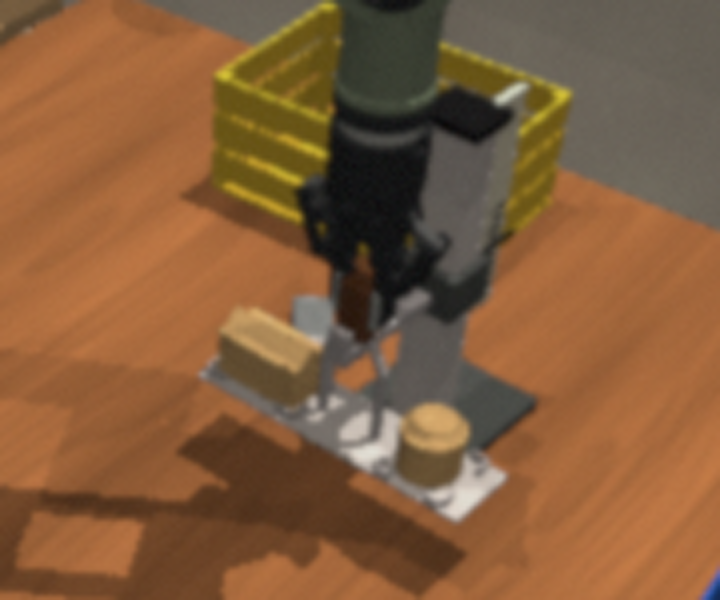

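View pics/w15.png

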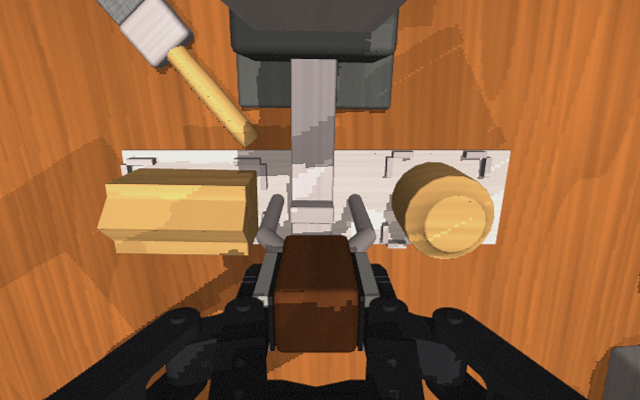

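servo_tool(
  rows=[
    [0,0,0.001,0,0,0,1],
    [0,0,0.001,0,0,0,1],
    [0,0,0.001,0,0,0,1],
    [0,0,0.001,0,0,0,1],
    [0,0,0.001,0,0,0,1],
    [0,0,0.001,0,0,0,1],
    [0,0,0.001,0,0,0,1],
    [0,0,0.001,0,0,0,1],
    [0,0,0.001,0,0,0,1],
    [0,0,0.001,0,0,0,1],
    [0,0,0,0,0,0,1],
    [0,0,0,0,0,0,1],
  ],
)

```text
time_s: 29.32
position: [0.5134, 0.276, 0.1948]
tcp_rot: [180.0, -0.0, 87.0]
contact_force: [-0.1, -0.5, -0.4]
width: 0.0294
```

servo_tool(
  rows=[
    [0,0,0,0,0,0,1],
  ],
)

```text
time_s: 29.4
position: [0.5134, 0.276, 0.1949]
tcp_rot: [180.0, -0.0, 87.0]
contact_force: [-0.4, 0.9, -0.3]
width: 0.0291
```

servo_tool(
  rows=[
    [0,0,0,0,0,0,1],
  ],
)

```text
time_s: 29.48
position: [0.5134, 0.276, 0.195]
tcp_rot: [180.0, -0.0, 87.0]
contact_force: [-1.0, -0.4, -0.7]
width: 0.0294
```

```bash
python3 - <<'E'
from h import *
s=arm.observe()
print(s['position'],s['tcp_rot'],s['contact_force'],s['torque'])
E
```

```text
[0.51342922 0.27597453 0.194951  ] [ 1.79985760e+02 -1.00001007e-02  8.70210814e+01] [-0.98926384 -0.37344242 -0.65115935] [-0.13686339  0.12580991 -0.03713102]
```

servo_tool(
  rows=[
    [0,0,0.001,0,0,0,1],
    [0,0,0.001,0,0,0,1],
    [0,0,0,0,0,0,1],
  ],
)

```text
time_s: 29.73
position: [0.5134, 0.276, 0.1927]
tcp_rot: [180.0, -0.0, 87.0]
contact_force: [-2.1, -1.6, -0.3]
width: 0.0293
```

servo_tool(
  rows=[
    [0,0,0,0,0,0,1],
  ],
)

```text
time_s: 29.82
position: [0.5134, 0.276, 0.1928]
tcp_rot: [180.0, -0.0, 87.0]
contact_force: [-0.6, 0.7, -1.2]
width: 0.0291
```

servo_tool(
  rows=[
    [0,0,0,0,0,0,1],
  ],
)

```text
time_s: 29.9
position: [0.5134, 0.276, 0.1929]
tcp_rot: [180.0, -0.0, 87.0]
contact_force: [-0.2, 0.1, -0.3]
width: 0.0298
```

servo_tool(
  rows=[
    [0,0,0,0,0,0,1],
  ],
)

```text
time_s: 29.98
position: [0.5134, 0.276, 0.1929]
tcp_rot: [180.0, -0.0, 87.0]
contact_force: [-0.8, -1.0, -0.5]
width: 0.0291
```

```bash
python3 - <<'E'
from h import *
for k in range(3):
    s=arm.observe()
    print(s['position'],s['tcp_rot'],s['contact_force'],s['torque']); snap('wrist','w16')
E
```

```text
[0.51339752 0.27597725 0.19288364] [ 1.79992232e+02 -7.09395867e-03  8.70225791e+01] [-0.76321135 -0.96583957 -0.54869149] [-0.0927463   0.09580826  0.01190848]
[0.51343032 0.27598202 0.19286615] [ 1.79989012e+02 -9.56739052e-03  8.70198069e+01] [-0.60191431  1.29777455 -0.60667877] [-0.11068029  0.10312222  0.05538845]
[0.51342212 0.27597049 0.19286168] [ 1.79991443e+02 -8.32069376e-03  8.70204218e+01] [-0.59737288 -1.0798351  -0.60447911] [-0.15664097  0.14101701 -0.01261964]
```

servo_tool(
  rows=[
    [0,0,0.001,0,0,0,1],
    [0,0,0.001,0,0,0,1],
    [0,0,0.001,0,0,0,1],
    [0,0,0,0,0,0,1],
    [0,0,0,0,0,0,1],
    [0,0,0,0,0,0,1],
  ],
)

```text
time_s: 30.63
position: [0.5134, 0.276, 0.1899]
tcp_rot: [180.0, -0.0, 87.0]
contact_force: [-0.8, -0.1, 0.7]
width: 0.0293
```

```bash
python3 - <<'E'
from h import *
F=[]
for k in range(6):
    s=arm.observe(); F.append(np.r_[s['contact_force'],s['torque']]); snap('wrist','w17')
print(s['position'],np.mean(F,0).round(3),np.std(F,0).round(2))
E
```

```text
[0.51341425 0.27596395 0.18985111] [-0.669 -0.622  0.081 -0.087  0.094  0.011] [0.38 0.66 0.52 0.03 0.03 0.01]
```

View pics/w17.png

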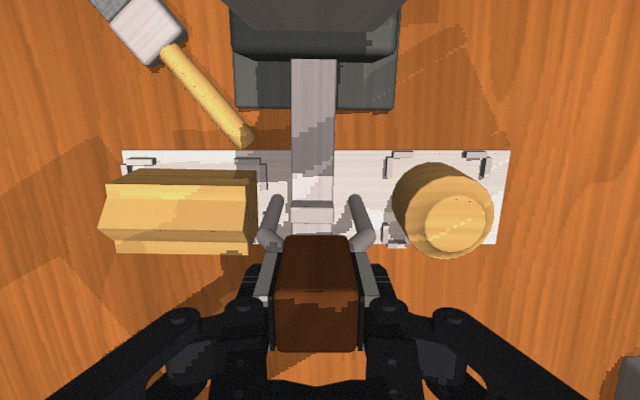

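servo_tool(
  rows=[
    [0,0,0,0,0,0,0.8],
    [0,0,0,0,0,0,0.72],
    [0,0,0,0,0,0,0.68],
    [0,0,0,0,0,0,0.66],
    [0,0,0,0,0,0,0.64],
    [0,0,0,0,0,0,0.62],
    [0,0,0,0,0,0,0.62],
    [0,0,0,0,0,0,0.62],
    [0,0,0,0,0,0,0.62],
  ],
)

```text
time_s: 31.68
position: [0.5134, 0.276, 0.1899]
tcp_rot: [180.0, -0.0, 87.0]
contact_force: [0.9, -0.3, -0.3]
width: 0.0323
```

```bash
python3 - <<'E'
from h import *
s=arm.observe(); print(s['position'],s['width'],s['contact_force'],s['torque']); snap('wrist','w18'); snap('scene','s18')
a=cv2.imread('pics/s18.png');cv2.imwrite('pics/s18c.png',cv2.resize(a[40:190,280:460],None,fx=4,fy=4,interpolation=2))
E
```

```text
[0.5134229  0.276018   0.18986933] 0.032311777953574074 [ 0.92948553 -0.31426516 -0.29842512] [-0.01513701 -0.04163449 -0.01530482]
```

View pics/w18.png

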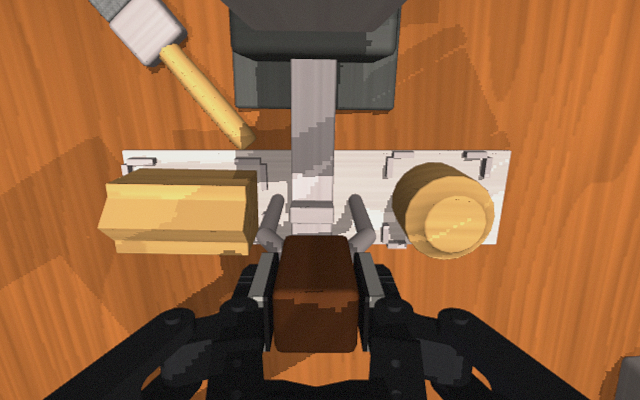

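View pics/s18c.png

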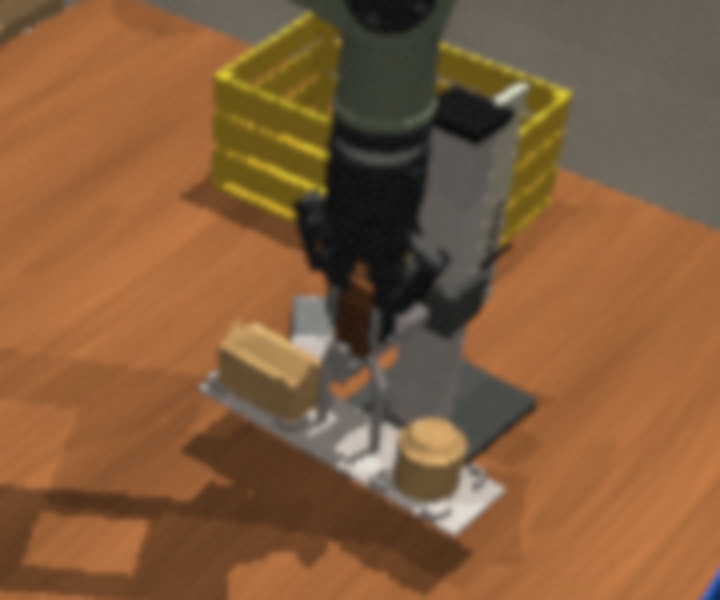

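servo_tool(
  rows=[
    [0,0,0,0,0,0,0.6],
    [0,0,0,0,0,0,0.57],
    [0,0,0,0,0,0,0.53],
    [0,0,0,0,0,0,0.48],
    [0,0,0,0,0,0,0.4],
    [0,0,0,0,0,0,0.3],
    [0,0,0,0,0,0,0.3],
    [0,0,0,0,0,0,0.3],
    [0,0,0,0,0,0,0.3],
  ],
)

```text
time_s: 32.53
position: [0.5134, 0.276, 0.1898]
tcp_rot: [180.0, -0.0, 87.0]
contact_force: [0.4, 0.3, -0.6]
width: 0.0599
```

```bash
python3 - <<'E'
from h import *
s=arm.observe(); print(s['position'],s['width'],s['contact_force'],s['torque']); snap('wrist','w19')
E
```

```text
[0.51338838 0.27595067 0.18981493] 0.059867381499251734 [ 0.44019155  0.26699678 -0.61036084] [-0.02150356  0.04781965  0.01218774]
```

View pics/w19.png

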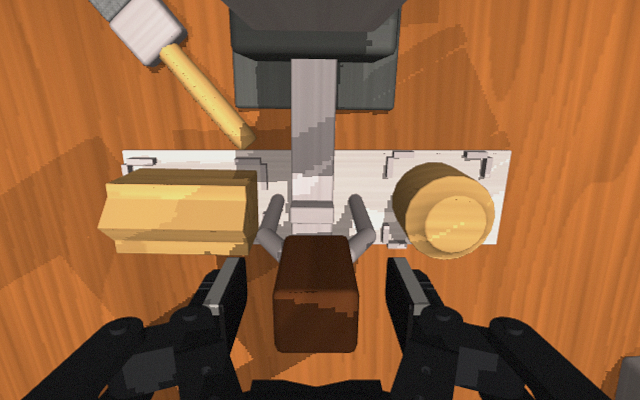

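Hanging steadily and free of the pads. Rising straight up, then stepping away from the scale.

servo_tool(
  rows=[
    [0,0,-0.005,0,0,0,0.3],
    [0,0,-0.01,0,0,0,0.3],
    [0,0,-0.02,0,0,0,0.3],
    [0,0,-0.025,0,0,0,0.3],
    [0,0,-0.025,0,0,0,0.3],
    [0,0,-0.025,0,0,0,0.3],
    [0,0,-0.025,0,0,0,0.3],
    [0,0,-0.025,0,0,0,0.3],
    [0,0,-0.02,0,0,0,0.3],
    [-0.02,0,0,0,0,0,0.3],
    [-0.03,0,0,0,0,0,0.3],
    [-0.03,0,0,0,0,0,0.3],
    [-0.03,0,0,0,0,0,0.3],
    [-0.03,0,0,0,0,0,0.3],
    [-0.03,0,0,0,0,0,0.3],
    [-0.02,0,0,0,0,0,0.3],
    [0,0,0,0,0,0,0.3],
    [0,0,0,0,0,0,0.3],
  ],
)

```text
time_s: 34.08
position: [0.5035, 0.0857, 0.3709]
tcp_rot: [179.9, -0.1, 86.9]
contact_force: [-1.2, 0.4, 0.0]
width: 0.0597
```

```bash
python3 - <<'E'
from h import *
s=arm.observe(); print(s['position'],s['time_s'],s['contact_force'])
for n in('scene','top'):
    c=snap(n,n+'20')
a=cv2.imread('pics/scene20.png');cv2.imwrite('pics/s20c.png',cv2.resize(a[40:190,280:460],None,fx=4,fy=4,interpolation=2))
E
```

```text
[0.50346607 0.0856564  0.37090308] 34.0833 [-1.24231449  0.41855518  0.02637905]
```

View pics/s20c.png

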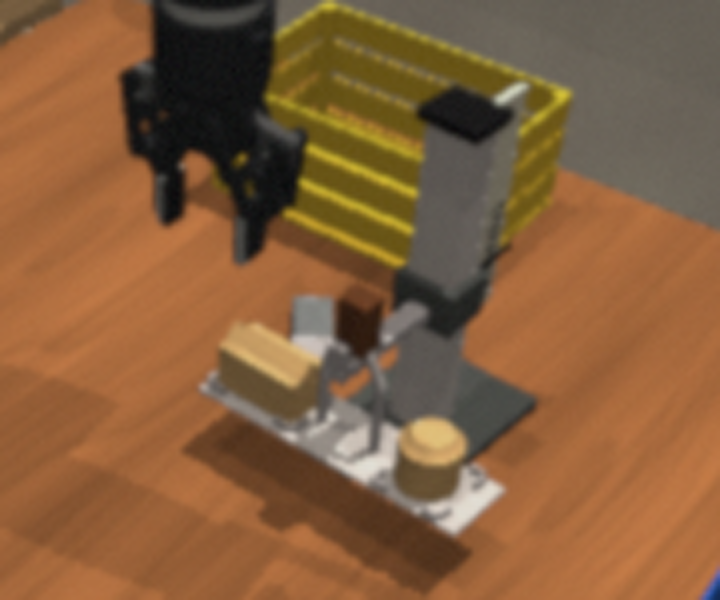

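View pics/top20.png

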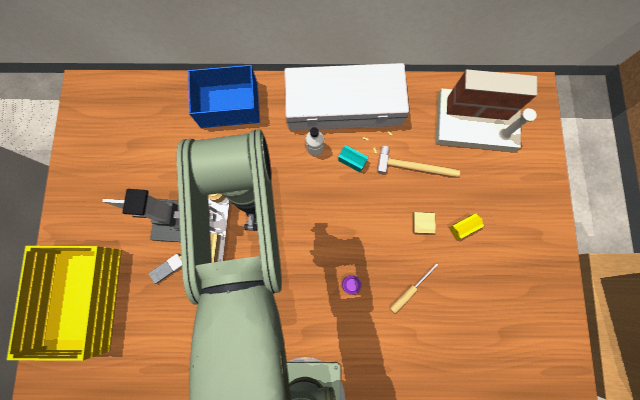

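servo_tool(
  rows=[
    [0,0,0,0,0,0,0.3],
    [0,0,0,0,0,0,0.3],
    [0,0,0,0,0,0,0.3],
    [0,0,0,0,0,0,0.3],
    [0,0,0,0,0,0,0.3],
    [0,0,0,0,0,0,0.3],
    [0,0,0,0,0,0,0.3],
    [0,0,0,0,0,0,0.3],
    [0,0,0,0,0,0,0.3],
    [0,0,0,0,0,0,0.3],
    [0,0,0,0,0,0,0.3],
    [0,0,0,0,0,0,0.3],
  ],
)

```text
time_s: 35.18
position: [0.5035, 0.0862, 0.3698]
tcp_rot: [180.0, -0.0, 87.0]
contact_force: [-0.6, -0.1, 0.0]
width: 0.0597
```

```bash
python3 - <<'E'
from h import *
snap('scene','scene21');snap('top','top21')
for n in('scene','top'):
    a=cv2.imread(f'pics/{n}20.png').astype(int);b=cv2.imread(f'pics/{n}21.png').astype(int)
    d=np.abs(a-b).max(2); print(n,(d>25).sum())
c=load('scene21')
# plate corner heights: near-edge corners in the zoom s20c
E
```

```text
scene 10
top 544
```

```bash
python3 - <<'E'
from h import *
a=cv2.imread('pics/top20.png').astype(int);b=cv2.imread('pics/top21.png').astype(int)
v,u=np.where(np.abs(a-b).max(2)>25); print(u.min(),u.max(),v.min(),v.max(),np.median(u),np.median(v), ((u<175)|(u>285)).sum())
print(arm.close_job())
E
```

```text
72 385 129 389 215.0 257.0 34
the job is handed in; nothing more can be done
None
```

The loaded carrier is hanging on the scale's hook with nothing touching it, and I handed the job in at about 35 s of the 72 s allowed.

**What I did:** With the carrier on the table, I seated the ridge block in the oblong pocket, then the drum in the square pocket. I lifted the carrier by its knob and set the bail over the hook, about 2 mm off centre so the heavier block side balanced. I lowered it onto the hook at about 1 mm per 1/12 s until the wrist force was near zero. Then I opened the fingers in small steps and backed the arm away.

**What my last checks showed:**
- **Hanging:** The pictures show the carrier clear of the table, with both pieces still in their pockets. It looks level, but I judged that by eye and did not measure the plate's tilt.
- **Stillness:** Scene-camera pictures 1.1 s apart differed by only 10 pixels. The top-camera pair differed by 544. All but 34 of those fall in the image columns the arm covers, but the hanging carrier lies there too, so I put it down to the arm settling without proving it.
- **Weight:** The wrist read 6.6 to 7 N while lifting, so about 40 mm of hook travel. I did not read the pointer itself.
- **Other objects:** The offcut, glue bottle, hammer, chisel and look-alikes appear unmoved in the top view, as does the part of the brush not hidden by the arm.
- **Readings that disagreed:** The hook's position along its arm differed by 3 to 5 mm between the top and wrist cameras. This was inside the room on the seat, and I corrected it from a closer wrist view. The wrist moment readings were too noisy to locate the load's balance point.

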